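Latch the dust-filter cassette of the scribing machine

ROBOT

A 7-joint arm with a two-finger parallel gripper is mounted at the origin on the work surface. World frame = base frame: x ahead of the robot, y to its left, z up, the work surface at z = 0. Lengths are in m, angles in rad, forces in N, time in s.
With the tool pointing down it reaches from about 0.425 to 0.925 m from the base axis. Payload 6.8 kg.
Tool frame: the origin (TCP) lies between the finger pads; the fingertips stand 25 mm ahead of it and the grasp point (between the pads) lies 6 mm ahead of it; z points along the fingers, y is the line along which they close (so a half turn about z gives the same grasp; the last joint's range is limited). The gripper opens to 88 mm and grips with 3 to 60 N. Pads are 20 mm wide; open, the fingers measure 115 mm over their backs; the gripper's body (75 mm by 178 mm) begins 61 mm behind the grasp point.
Start: joints at [1.211, 0.477, 0.022, 1.555, -0.011, 1.109, -0.083], TCP at [0.168, -0.654, 0.248] pointing down, gripper open.
Joint ranges: [-2.96, 2.96], [-0.34, 2.1], [-1.41, 1.46], [0.24, 2.44], [-1.37, 4.51], [0.17, 1.92], [-2.96, 2.96]. Speed limits (rad/s): [2.39, 2.39, 3.14, 3.14, 3.14, 3.14, 3.14].

INTERFACE

Orientations are given as a unit quaternion [w, x, y, z].
In Python, from rig import state, camera, close_job gives the robot as it stands.
- The arm moves only by the tool send_rows, never from a script. Its argument "moves" is one flat list of numbers, 4 for each row, row after row: the shift along the tool's x, y, z in cm, then the turn about the tool's z in rad. In form: [dx, dy, dz, spin, dx, dy, dz, spin, ...]. A call has 1 to 12 rows; each row is the pose to reach, as a shift and turn from the pose commanded when the call began, along the tool's axes at that moment; what a row does not reach only later rows make up. A row lasts 1/12 s, in which the tool goes at most 41.7 mm and 7.16 degrees, less where a joint would pass 70% of its speed; a pose out of reach is approached as far as the arm can. A call with a gripper value outside its range is refused whole. "gripper" is the finger opening in cm, from 0 to 8.78, set as the call begins (left out, the last holds). The fingers move at their own pace and stop on an object; "force" is the grip in N (left out, the last holds). Time passes only in rows, so rows that repeat a pose let the fingers close. It gives the time, the measured TCP pose, the force, the opening and the grip force at its end, in the units of the state.
- state(): the state, without advancing time (a new reading comes with each control period).
- camera(name): name is "scene" or "side" or "wrist"; returns a dict with "color" (400x640x3 uint8, red, green, blue), "intrinsics" (3x3 intrinsics, pixels), "world_to_cam" (4x4, takes a point from world to camera coordinates); the wrist camera has in their place "mount" (4x4, takes a point from camera to tool coordinates, whose origin is the TCP and whose axes are the flange's). Camera axes: x right, y down, z forward; pixel columns grow to the right and rows downward; lengths in m; the calibration is good to about 2 mm. A picture is of the moment at which its call begins: read the wrist's pose just before it. There is no depth.
- close_job(): hands the job in; it is judged then, once.
The state is a dict: "clock": time; "joint_pos": joint angles; "joint_vel": joint speeds; "joint_efforts": joint torques, N m; "ee_pos": TCP position; "eef_rot": TCP orientation; "force": force on the tool from outside, world axes, zero at the start; "wrist_torque": the same for the moment, N m; "grip_width": finger opening in m; "grasp_force": force on a finger pad.
Only numpy, scipy, OpenCV 4.12 (cv2) and the standard library are available. Lean on these libraries where they do the work, as an engineer would, in place of code of your own. Each camera call takes 0.05 s, during which the arm holds its last target. There are 200 camera calls.

TASK

The dust-filter cassette stands loose a few millimetres short of its housing and the spring draw latch on top is open. Bring the latch's claw over and down behind the keeper lip on the cassette so that it catches, then swing the lever back and down over centre until it lies fully home, so that the latch pulls the cassette tight against the seal. Do it gently, as the parts are light sheet metal: a light grip, no ramming the claw on the keeper, no forcing the lever or the cassette, leave everything else on the bench where it is, and let go at the end.

Things in the scene. Friction and masses are not known exactly. Their poses are not given: they have to be found in the camera images.
- filter_box: Fixed filter unit: white housing, top 86 mm above the table, on an aluminium ground plate 335 x 200 mm. Origin on the table below the lever pivot; x points from housing to cassette (away from the robot, yaw up to 0.42 rad), z up. Latch ears: 35 mm overall, top at 119 mm. A 14 mm wide rubber post at x = -58 mm stands under the closed lever. A hose stub sticks out at +y.
- seal (a point): Centre of the black gasket face, which looks to +x, 23 mm from the unit's origin. The white flanges either side of it are 94 mm high. Low rails at y = +-83 mm with small overhanging lips keep the cassette straight and down.
- pivot (a point): Axis of the lever pivot, 112 mm above the table, above the unit's origin; the lever turns about the unit's y axis. The moving parts of the latch lie within 13 mm of the unit's plane y = 0.
- latch_lever (a joint): Lever angle (rad): 0 closed, level over the housing, pointing to the unit's -x; grows as it swings up (1.57 upright) and over to the cassette, at most 2.75. Stays where left (0.05 N m friction). With the claw caught, swinging it back slides the cassette home, then stretches the spring: up to 0.3 N m (6 N at the grip) near 1.0 to 0.7, then fading; below 0.2 it goes home by itself.
- handle_grip (a point): Grip point on the lever's steel handle plate, 52 mm from the pivot axis (3 mm above the pivot when closed). The plate is 24 mm wide (along the unit's y), 4 mm thick, from 20 to 68 mm out from the pivot, with a short end turned up 7 mm, to 78 mm. When closed it is 27 mm clear of the housing top, so fingers can straddle it there.
- bail (a joint): Angle (rad) of the bail, the link carrying the claw, on the lever. It hinges 14 mm from the lever pivot on the handle side (lever closed: x = -14, z = -1 mm from the pivot). Claw pitch above level, pointing to the unit's +x, = bail - lever - 0.05. The hinge rubs a little: the claw stays put when steeper than about 50 degrees, and falls by its own weight when lower.
- claw_spring (a joint): Stretch of the spring between bail and claw (m): about 0 when slack, at most 0.010; takes 8 N to start, then 7 N per mm. About 0.004 to 0.005 with the latch properly closed.
- claw: Steel claw at the end of the bail, 26 mm wide (along y): a plate 5 mm thick from 56 to 84 mm out from the bail hinge, a hook turned down at its far end and an upright thumb tab 4 mm thick rising 17 mm above the plate. Origin on the bail hinge axis; x along the claw to the hook, z up through the tab.
- claw_tab (a point): Middle of the claw's thumb tab, the place to hold it (pinch across the 26 mm width): 66 mm out from the bail hinge, 10.5 mm above the plate's mid-plane. A light grip of 10 to 15 N holds it; the claw has to turn between the fingers as it is swung over and may slip a little in them. Opened, it drops by its own weight.
- claw_hook (a point): Tip of the hook's inner face, 77 mm out from the bail hinge and 11 mm below the plate's mid-plane. The hook is 9 mm deep below the plate and 5 mm thick and leans 16 degrees inward; its outer corner is 1.4 mm lower than this point. With the claw fully on, about 5 mm is left below it to the keeper's foot.
- keeper (a point): Top far edge, at mid width, of the keeper on the cassette: a steel lip 22 mm wide, 4 mm thick, 18 mm above the cassette top, leaning 18 degrees to +x. x points away from the housing. The hook goes behind it (+x side), passing over with its tip at least 2 mm beyond this point; fully on, the plate rests on the lip and the hook tip is 8 to 9 mm below and 0 to 3 mm short of this point.
- cassette: Loose grey filter cassette, about 0.9 kg, 150 x 160 mm, top 86 mm above the table; slides on the ground plate between the rails along the unit's x. Origin at the centre of its underside; same axes as the unit.
- cassette_face (a point): Centre of the cassette's mating face, 43 mm above its underside. Home against the gasket it is 23 mm from the unit's origin along x; it starts 5 to 10 mm short of that.
- screwdriver: Bystander: screwdriver, 180 mm, lying beside the unit at its -y side.
- spanner: Bystander: spanner, 150 mm, lying beside the unit at its +y side.
- bottle: Bystander: white bottle, 54 mm diameter, 120 mm high, beside the housing at its +y side.
- suction_cup: Bystander: black suction cup, 60 mm diameter, 52 mm high, beside the cassette's far end at -y.
- hose_ring: Bystander: steel ring, 36 mm diameter, 10 mm high, lying on the housing top near its rear corner at +y.
- filter_puck: Bystander: pale round filter, 80 mm diameter, 26 mm high, on the table to the robot's right.
- gauge_weight: Bystander: steel cylinder weight with a knob, 50 mm diameter, 54 mm high, on the table to the robot's left.
Mind the look-alikes: they are no part of the job. Leave any green or pink look-alike of the cassette alone.

How it is judged:
By the outcome, as a careful person would: the job done as asked, in the order asked, and still so for the second after the job is handed in, with the robot touching nothing.
It also fails if it takes over 64 s, if anything falls off the work surface, if the arm or the gripper's body presses on something with over 40 N, if the wrist force passes 120 N, or if a joint passes its speed limit or range.

## Working session

There is one attempt and no reset: what is moved stays moved. The work goes in short steps, Python scripts to look and compute and a tool call to move; the robot and the scene stay as the last step left them, time stands still between calls to the robot, and variables do not carry over. Pictures are saved under pics/ and viewed, at most 10 in all, crops included, and the job is handed in when it is done.

Besides the shell and the picture viewer there is one more tool, called after ">>>" as name(argument=value, ...) on one line, values as JSON. send_rows: Moves the arm, as the interface text tells. Its arguments: {"type":"object","properties":{"moves":{"type":"array"},"gripper":{"type":"number"},"force":{"type":"number"}},"required":["moves"]}

```bash
ls; mkdir -p pics; python3 - <<'E'
from rig import state,camera
import cv2,numpy as np
s=state();print(s)
for n in("scene","side"):
    c=camera(n);cv2.imwrite(f"pics/{n}0.png",c["color"][:,:,::-1]);print(n,c["intrinsics"].tolist(),c["world_to_cam"].round(4).tolist())
    np.savez(f"{n}0.npz",**c)
c=camera("wrist");print(c["mount"].round(4).tolist(),c["intrinsics"].tolist())
E
```

```text
pics
{'clock': 0.0, 'joint_pos': array([ 1.21092027,  0.4777718 ,  0.022332  ,  1.55642901, -0.011536  ,
        1.10929849, -0.08309142]), 'joint_vel': array([-2.40888901e-04,  1.19816451e-03, -4.12337563e-04, -7.86335504e-05,
        5.50218954e-04, -3.05013916e-04,  8.75843058e-04]), 'joint_efforts': array([-6.96825482e-04, -5.82865512e+01,  1.53485633e+00, -2.72613806e+01,
       -5.42161928e-02,  1.70482969e-02,  1.38074311e-04]), 'ee_pos': array([ 0.16802487, -0.65318394,  0.24670998]), 'eef_rot': array([-8.75330702e-04,  9.92084836e-01,  1.25566260e-01, -1.58879709e-04]), 'force': array([-0.05269521,  0.38959642, -0.37358122]), 'wrist_torque': array([ 0.03580519, -0.02457165,  0.05340995]), 'grasp_force': 0.0, 'grip_width': 0.08786628159795262}
scene [[361.64909897704376, 0.0, 321.7779847788487], [0.0, 361.64909897704376, 197.5530825980069], [0.0, 0.0, 1.0]] [[-0.6031, 0.7975, -0.0176, 0.3306], [0.5757, 0.4199, -0.7016, -0.2413], [-0.5521, -0.4333, -0.7123, 1.503], [0.0, 0.0, 0.0, 1.0]]
side [[417.64965013324945, 0.0, 328.04034514150106], [0.0, 417.64965013324945, 200.51797957835637], [0.0, 0.0, 1.0]] [[0.9567, -0.2906, -0.0154, -0.5039], [-0.2357, -0.7427, -0.6268, 0.1987], [0.1707, 0.6033, -0.7791, 1.2161], [0.0, 0.0, 0.0, 1.0]]
[[0.0009, -0.964, -0.266, 0.0735], [1.0, 0.0004, 0.0019, 0.0004], [-0.0017, -0.266, 0.964, -0.1368], [0.0, 0.0, 0.0, 1.0]] [[307.8826171923167, 0.0, 312.4545648681346], [0.0, 307.8826171923167, 200.26073245646182], [0.0, 0.0, 1.0]]
```

View pics/scene0.png

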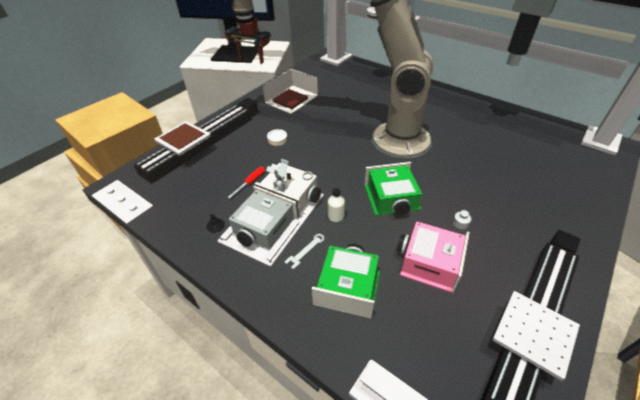

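View pics/side0.png

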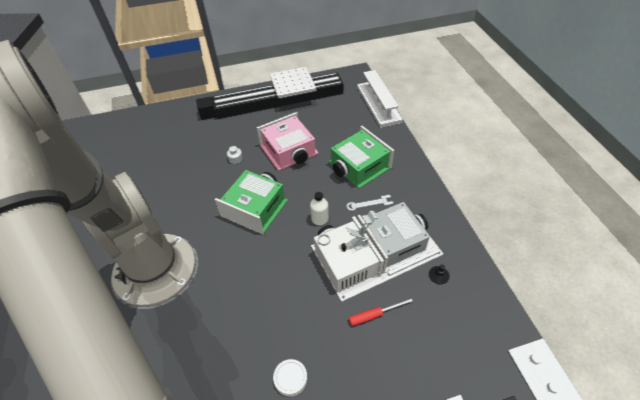

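The housing with the grey cassette is at scene (270,210) and side (375,245). The look-alikes are two green units (scene (393,188), (347,277)) and a pink one (435,253), all excluded by colour. I'll confirm this in an enlarged crop.

```bash
python3 - <<'E'
import cv2,numpy as np
a=np.load("scene0.npz")["color"][150:270,205:335,::-1];b=np.load("side0.npz")["color"][190:310,300:450,::-1]
a=cv2.resize(a,None,fx=5,fy=5,interpolation=cv2.INTER_CUBIC)[:600]
b=cv2.resize(b,None,fx=5,fy=5,interpolation=cv2.INTER_CUBIC)[:600]
cv2.imwrite("pics/a.png",a);cv2.imwrite("pics/b.png",b)
E
```

```text
(no output)
```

View pics/b.png

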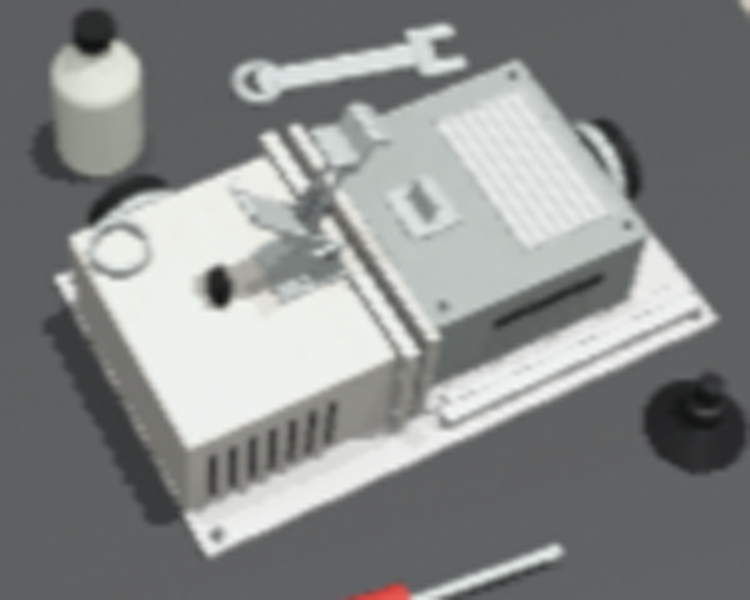

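```bash
cat > h.py <<'E'
import numpy as np
def ray(c,uv):
    K=c["intrinsics"];T=c["world_to_cam"];R=T[:3,:3]
    d=R.T@np.linalg.solve(K,[uv[0],uv[1],1.]);return -R.T@T[:3,3],d
def onz(c,uv,z):
    o,d=ray(c,uv);return o+d*(z-o[2])/d[2]
def proj(c,p):
    T=c["world_to_cam"];q=c["intrinsics"]@(T[:3,:3]@np.asarray(p)+T[:3,3]);return q[:2]/q[2]
def U(O,yaw,p):
    c,s=np.cos(yaw),np.sin(yaw);return np.array([O[0]+c*p[0]-s*p[1],O[1]+s*p[0]+c*p[1],p[2]])
E
python3 - <<'E'
import numpy as np
from h import *
c=np.load("side0.npz")
f=lambda u,v,z:onz(c,(300+(u+.5)/5-.5,190+(v+.5)/5-.5),z)
P={k:f(*v) for k,v in dict(hL=(72,240,.086),hF=(190,447,.086),cFl=(520,62,.086),cFr=(643,240,.086),pN=(210,553,.004),pF=(716,318,.004),pL=(55,280,.004),post=(220,270,.112)).items()}
for k,v in P.items():print(k,v.round(4))
for a,b in(("hF","hL"),("cFr","cFl"),("pN","pF"),("pN","pL")):
    d=P[b]-P[a];print(a,b,np.linalg.norm(d).round(4),np.arctan2(d[1],d[0]).round(3))
E
```

```text
hL [ 0.4592 -0.091   0.086 ]
hF [ 0.483  -0.2342  0.086 ]
cFl [ 0.7491 -0.0487  0.086 ]
cFr [ 0.7637 -0.1869  0.086 ]
pN [ 0.4873 -0.2572  0.004 ]
pF [ 0.8178 -0.2042  0.004 ]
pL [ 0.4532 -0.0618  0.004 ]
post [ 0.5266 -0.1507  0.112 ]
hF hL 0.1452 1.735
cFr cFl 0.1389 1.676
pN pF 0.3347 0.159
pN pL 0.1983 1.743
```

View pics/a.png

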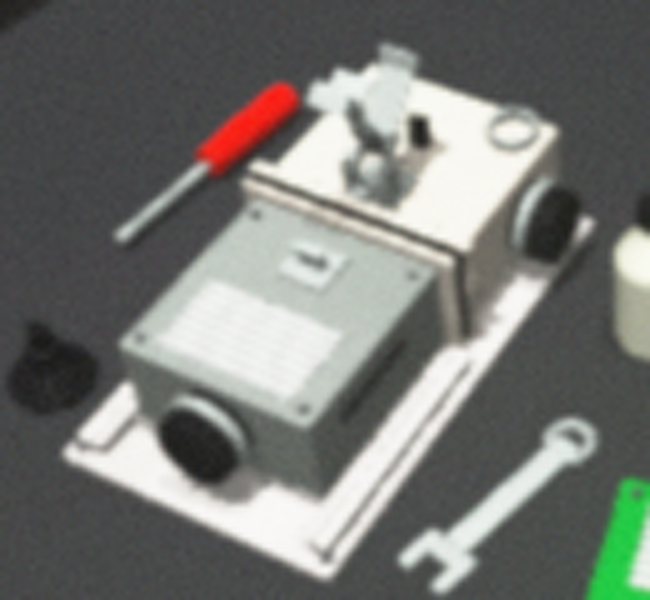

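```bash
cat >> h.py <<'E'
def latch(l,pitch):
    # unit-frame xz points (y=0), z abs; lever l, claw pitch above +x
    rot=lambda a,v:np.array([np.cos(a)*v[0]+np.sin(a)*v[1],-np.sin(a)*v[0]+np.cos(a)*v[1]]) # clockwise about +y lifts -x side
    piv=np.array([0,.112])
    L=lambda x,z:piv+rot(l,(x,z))
    B=L(-.014,-.001)
    C=lambda x,z:B+rot(-pitch,(x,z))
    f=lambda q:np.array([q[0],0,q[1]])
    return dict(piv=f(piv),grip=f(L(-.052,.003)),lend=f(L(-.068,.003)),lup=f(L(-.078,.010)),hinge=f(B),plate0=f(C(.056,0)),tab=f(C(.066,.0105)),tabtop=f(C(.066,.0195)),hook=f(C(.077,-.011)),pend=f(C(.084,0)))
E
python3 - <<'E'
from h import *
O=(.584,-.1405);yaw=.165
a=np.load("scene0.npz");b=np.load("side0.npz")
A=lambda p:(5*(proj(a,p)-[205,150])).round().astype(int)
Bq=lambda p:(5*(proj(b,p)-[300,190])).round().astype(int)
for n,p in(("post",(-.058,0,.108)),("plate far",(.2,.1,.004)),("face_home",(.023,0,.094))):print(n,A(U(O,yaw,p)),Bq(U(O,yaw,p)))
for l in(1.2,1.57,2,2.3,2.6):
    d=latch(l,1.57);print(l,[(k,A(U(O,yaw,d[k])),Bq(U(O,yaw,d[k]))) for k in("piv","grip","lend","lup","hinge")])
for l in(1.2,2.3):
  for p in(1.,1.57,2.,2.5):
    d=latch(l,p);print(l,p,[(k,A(U(O,yaw,d[k])),Bq(U(O,yaw,d[k]))) for k in("tab","pend","hook")])
E
```

```text
post [420 122] [218 271]
plate far [353 559] [500  88]
face_home [356 214] [346 229]
1.2 [('piv', array([373, 171]), array([312, 226])), ('grip', array([378,  98]), array([290, 185])), ('lend', array([381,  75]), array([281, 173])), ('lup', array([377,  63]), array([287, 157])), ('hinge', array([376, 151]), array([303, 217]))]
1.57 [('piv', array([373, 171]), array([312, 226])), ('grip', array([362, 113]), array([321, 169])), ('lend', array([359,  94]), array([323, 151])), ('lup', array([351,  88]), array([336, 135])), ('hinge', array([371, 154]), array([311, 213]))]
2 [('piv', array([373, 171]), array([312, 226])), ('grip', array([344, 141]), array([356, 161])), ('lend', array([335, 130]), array([369, 140])), ('lup', array([325, 133]), array([387, 126])), ('hinge', array([367, 161]), array([321, 209]))]
2.3 [('piv', array([373, 171]), array([312, 226])), ('grip', array([335, 165]), array([375, 162])), ('lend', array([323, 161]), array([394, 142])), ('lup', array([311, 170]), array([413, 131])), ('hinge', array([364, 167]), array([327, 209]))]
2.6 [('piv', array([373, 171]), array([3
[... 721 characters left out ...]
nd', array([424,  30]), array([193, 211])), ('hook', array([413,  35]), array([214, 197]))]
2.3 1.0 [('tab', array([329, 120]), array([377, 124])), ('pend', array([310, 127]), array([409, 100])), ('hook', array([307, 147]), array([416, 110]))]
2.3 1.57 [('tab', array([362,  78]), array([316, 144])), ('pend', array([349,  65]), array([336, 116])), ('hook', array([340,  85]), array([353, 116]))]
2.3 2.0 [('tab', array([386,  66]), array([270, 175])), ('pend', array([381,  42]), array([275, 150])), ('hook', array([370,  56]), array([297, 143]))]
2.3 2.5 [('tab', array([408,  75]), array([232, 218])), ('pend', array([412,  45]), array([218, 202])), ('hook', array([402,  50]), array([239, 189]))]
```

>>> send_rows(moves=[2,-1.5,-3,0,5,-3.5,-5,0.05,8,-6,-7,0.087,11,-8,-7,0.087,14,-10,-7,0.087,17,-12,-7,0.087,20,-14,-7,0.087,23,-16.5,-7,0.087,26,-18.7,-7,0.087,29,-20.8,-7,0.087,32,-23,-7,0.087,35,-25.1,-7,0.087], gripper=8.7, force=12)

```text
clock: 1.15
ee_pos: [0.4453, -0.3217, 0.3176]
eef_rot: [-0.0, 0.997, 0.082, -0.0]
force: [1.1, -0.9, -0.0]
grip_width: 0.0867
grasp_force: 0.0
```

>>> send_rows(moves=[3,-2.4,0,0,6,-4.8,0,0,9,-7.2,0,0,12,-9.6,0,0,15,-12,0,0,17.5,-14.2,0,0,19,-15.4,0,0,19.3,-15.6,0,0,19.3,-15.6,0,0,19.3,-15.6,0,0])

```text
clock: 1.98
ee_pos: [0.6086, -0.1393, 0.3173]
eef_rot: [0.0, 0.997, 0.082, -0.001]
force: [-1.0, -0.7, 0.4]
grip_width: 0.0872
grasp_force: 0.0
```

```bash
cat >> h.py <<'E'
def wrist():
    from rig import state,camera
    from scipy.spatial.transform import Rotation as Ro
    s=state();c=camera("wrist");q=s["eef_rot"];T=np.eye(4);T[:3,:3]=Ro.from_quat([*q[1:],q[0]]).as_matrix();T[:3,3]=s["ee_pos"]
    return dict(color=c["color"],intrinsics=c["intrinsics"],world_to_cam=np.linalg.inv(T@c["mount"])),s
E
python3 - <<'E'
from h import *
import cv2
c,s=wrist();print(s["ee_pos"],s["joint_pos"].round(2));np.savez("w0.npz",**c)
cv2.imwrite("pics/w0.png",cv2.resize(c["color"][:,:,::-1],(800,500)))
O=(.584,-.1405);yaw=.165
for p in((0,0,.112),(-.058,0,.108),(.023,0,.094)):print(p,proj(c,U(O,yaw,p))*1.25)
E
```

```text
[ 0.6086433  -0.13927705  0.31730258] [ 0.34  0.36 -0.28  1.58  0.1   1.22 -1.37]
(0, 0, 0.112) [386.3173535  253.95003778]
(-0.058, 0, 0.108) [386.55675421 310.00008768]
(0.023, 0, 0.094) [386.38868658 225.55991221]
```

View pics/w0.png

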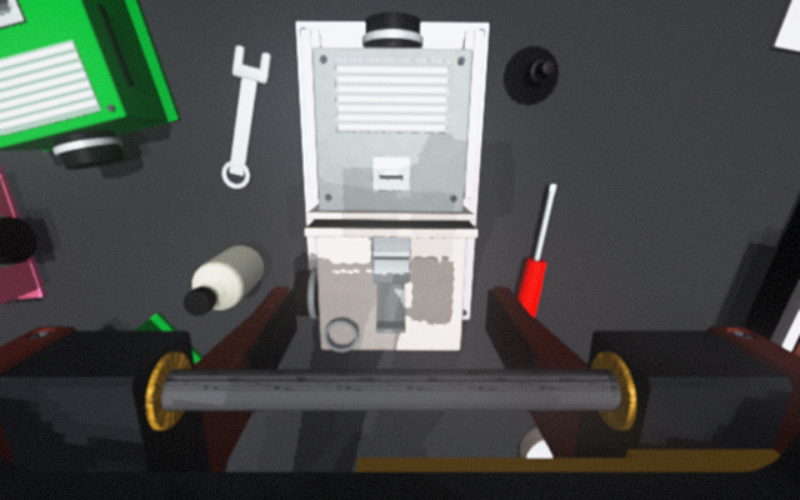

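```bash
python3 - <<'E'
from h import *
import cv2
c=np.load("w0.npz");a=np.load("scene0.npz")["color"][155:200,260:305,::-1];b=np.load("side0.npz")["color"][205:255,335:385,::-1]
w=c["color"][175:280,270:355,::-1]
r=lambda i,h:cv2.resize(i,None,fx=h/i.shape[0],fy=h/i.shape[0],interpolation=cv2.INTER_CUBIC)
W=r(w,590);X=np.vstack([r(a,295),r(b,295)]);print(W.shape)
cv2.imwrite("pics/z.png",np.hstack([W,X]))
O=(.584,-.1435);yaw=.16
Q=lambda p:((proj(c,p)-[270,175])*590/105).round().astype(int).tolist()
for l in(.3,.6,.9,1.2,1.6,2.,2.4):
    d=latch(l,1.57);print(l,[(k,Q(U(O,yaw,d[k]))) for k in("piv","grip","lend","lup","hinge")])
for l in(.9,2.):
  for p in(1.,1.3,1.57,2.,2.5):
    d=latch(l,p);print(l,p,[(k,Q(U(O,yaw,d[k]))) for k in("plate0","tabtop","pend","hook")])
E
```

```text
(590, 478, 3)
0.3 [('piv', [234, 161]), ('grip', [233, 416]), ('lend', [233, 495]), ('lup', [232, 552]), ('hinge', [234, 229])]
0.6 [('piv', [234, 161]), ('grip', [233, 410]), ('lend', [233, 493]), ('lup', [233, 542]), ('hinge', [234, 227])]
0.9 [('piv', [234, 161]), ('grip', [233, 378]), ('lend', [233, 457]), ('lup', [233, 491]), ('hinge', [234, 220])]
1.2 [('piv', [234, 161]), ('grip', [233, 322]), ('lend', [233, 385]), ('lup', [233, 397]), ('hinge', [234, 207])]
1.6 [('piv', [234, 161]), ('grip', [234, 218]), ('lend', [234, 245]), ('lup', [234, 221]), ('hinge', [234, 183])]
2.0 [('piv', [234, 161]), ('grip', [234, 100]), ('lend', [234, 83]), ('lup', [235, 29]), ('hinge', [234, 155])]
2.4 [('piv', [234, 161]), ('grip', [235, -3]), ('lend', [235, -59]), ('lup', [235, -128]), ('hinge', [234, 128])]
0.9 1.0 [('plate0', [234, 137]), ('tabtop', [234, 234]), ('pend', [235, 83]), ('hook', [235, 33])]
0.9 1.3 [('plate0', [234, 235]), ('tabtop', [234, 357]), ('pend', [234, 245]), ('hook', [234, 172])]
0.9 1.57 [('plate0', [234, 322]), ('tabtop', [233, 453]), ('pend', [233, 388]), ('hook', [234, 305])]
0.9 2.0 [('plate0', [233, 435]), ('tabtop', [233, 549]), ('pend', [233, 567]), ('hook', [233, 490])]
0.9 2.5 [('plate0', [233, 500]), ('tabtop', [232, 567]), ('pend', [232, 653]), ('hook', [232, 607])]
2.0 1.0 [('plate0', [235, 58]), ('tabtop', [234, 153]), ('pend', [235, -5]), ('hook', [235, -54])]
2.0 1.3 [('plate0', [234, 157]), ('tabtop', [234, 280]), ('pend', [234, 159]), ('hook', [235, 87])]
2.0 1.57 [('plate0', [234, 247]), ('tabtop', [233, 380]), ('pend', [234, 307]), ('hook', [234, 224])]
2.0 2.0 [('plate0', [233, 365]), ('tabtop', [233, 483]), ('pend', [233, 495]), ('hook', [233, 416])]
2.0 2.5 [('plate0', [233, 437]), ('tabtop', [233, 508]), ('pend', [232, 591]), ('hook', [233, 543])]
```

View pics/z.png

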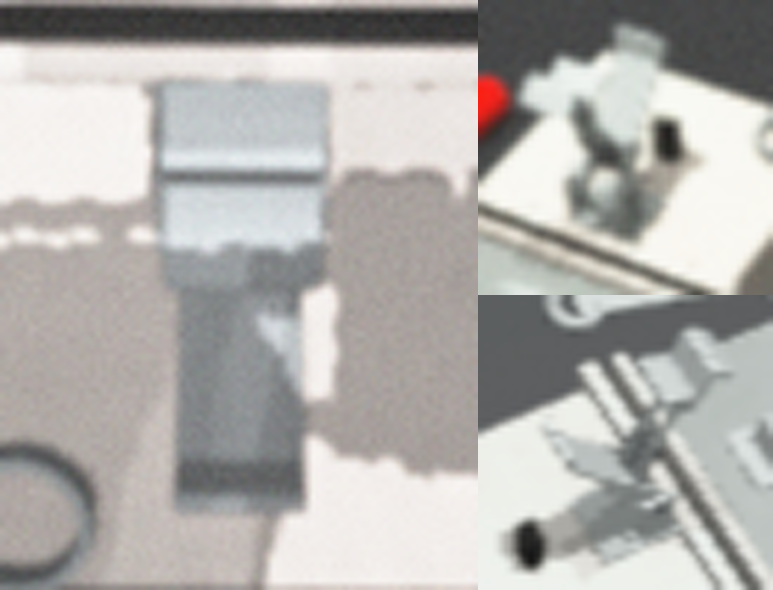

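```bash
python3 - <<'E'
from h import *
c=np.load("w0.npz");g=c["color"].mean(2)
O=(.584,-.1445);yaw=.16
def ux(v,z):
    p=onz(c,(313,v),z)[:2]-O;return p@[np.cos(yaw),np.sin(yaw)],p@[-np.sin(yaw),np.cos(yaw)]
for v in range(122,182,1):print(v,g[v,308:318].mean().round(),g[v,330:345].mean().round(),np.round(ux(v,.104)[0]*1000,1),np.round(ux(v,.086)[0]*1000,1),np.round(ux(v,.094)[0]*1000,1))
print(ux(140,.104))
E
```

```text
122 214.0 201.0 91.4 91.0 91.2
123 213.0 200.0 90.4 89.9 90.1
124 217.0 200.0 89.3 88.8 89.0
125 230.0 200.0 88.2 87.7 87.9
126 241.0 201.0 87.1 86.5 86.8
127 247.0 200.0 86.1 85.4 85.7
128 247.0 200.0 85.0 84.3 84.6
129 248.0 197.0 83.9 83.1 83.5
130 247.0 197.0 82.8 82.0 82.4
131 247.0 193.0 81.7 80.8 81.2
132 247.0 191.0 80.6 79.7 80.1
133 247.0 191.0 79.6 78.6 79.0
134 245.0 191.0 78.5 77.4 77.9
135 241.0 191.0 77.4 76.3 76.8
136 240.0 190.0 76.3 75.1 75.6
137 244.0 190.0 75.2 74.0 74.5
138 246.0 189.0 74.1 72.8 73.4
139 234.0 190.0 73.0 71.7 72.3
140 167.0 190.0 71.9 70.5 71.1
141 108.0 190.0 70.8 69.3 70.0
142 126.0 189.0 69.7 68.2 68.9
143 185.0 191.0 68.6 67.0 67.7
144 227.0 189.0 67.5 65.9 66.6
145 236.0 189.0 66.4 64.7 65.4
146 236.0 190.0 65.2 63.5 64.3
147 236.0 189.0 64.1 62.3 63.1
148 236.0 188.0 63.0 61.2 62.0
149 237.0 189.0 61.9 60.0 60.8
150 235.0 187.0 60.8 58.8 59.7
151 223.0 188.0 59.7 57.6 58.5
152 187.0 186.0 58.5 56.5 57.4
153 170.0 181.0 57.4 55.3 56.2
154 173.0 175.0 56.3 54.1 55.1
155 172.0 171.0 55.2 52.9 53.9
156 173.0 171.0 54.0 51.7 52.7
157 172.0 172.0 52.9 50.5 51.6
158 170.0 171.0 51.8 49.3 50.4
159 170.0 172.0 50.6 48.1 49.2
160 170.0 170.0 49.5 46.9 48.1
161 167.0 170.0 48.3 45.7 46.9
162 168.0 169.0 47.2 44.5 45.7
163 169.0 171.0 46.1 43.3 44.5
164 168.0 170.0 44.9 42.1 43.4
165 166.0 170.0 43.8 40.9 42.2
166 167.0 170.0 42.6 39.7 41.0
167 161.0 169.0 41.5 38.5 39.8
168 143.0 155.0 40.3 37.3 38.6
169 133.0 137.0 39.1 36.1 37.4
170 175.0 155.0 38.0 34.8 36.2
171 222.0 201.0 36.8 33.6 35.0
172 232.0 226.0 35.7 32.4 33.8
173 227.0 227.0 34.5 31.2 32.6
174 218.0 221.0 33.3 29.9 31.4
175 178.0 190.0 32.2 28.7 30.2
176 107.0 116.0 31.0 27.5 29.0
177 58.0 59.0 29.8 26.3 27.8
178 56.0 52.0 28.6 25.0 26.6
179 59.0 57.0 27.5 23.8 25.4
180 60.0 57.0 26.3 22.5 24.2
181 70.0 62.0 25.1 21.3 23.0
(np.float64(0.07189258112320378), np.float64(-0.0002915799299857584))
```

```bash
python3 - <<'E'
from h import *
for l,p in((.87,1.12),(1.1,1.0),(1.35,.85),(1.6,.65),(1.85,.45),(2.1,.25),(2.1,.1),(2.1,0),(2.1,-.05),(2.1,-.1),(2.1,-.15)):
    d=latch(l,p);t=d["tab"];h=d["hook"];u=d["lup"]
    print(l,p,"tab",(t*1000).round(1)[[0,2]],"tool dx,dz cm",((t[0]-.0251)*100).round(2),((.3173-t[2]-.010)*100).round(2),"hook",(h*1000).round(1)[[0,2]],"lup",(u*1000).round(1)[[0,2]],"hinge",(d["hinge"]*1000).round(1)[[0,2]])
E
```

```text
0.87 1.12 tab [  9.5 186. ] tool dx,dz cm -1.56 12.13 hook [ 33.7 186.6] lup [-42.7 178.1] hinge [ -9.8 122.1]
1.1 1.0 tab [ 19.6 185.2] tool dx,dz cm -0.55 12.21 hook [ 43.6 182.9] lup [-26.5 186.1] hinge [ -7.2 124. ]
1.35 0.85 tab [ 31.6 182. ] tool dx,dz cm 0.65 12.53 hook [ 55. 176.] lup [ -7.3 190.3] hinge [ -4.  125.4]
1.6 0.65 tab [ 45.6 174.3] tool dx,dz cm 2.05 13.3 hook [ 67.4 163.9] lup [ 12.3 189.7] hinge [ -0.6 126. ]
1.85 0.45 tab [ 57.8 163.9] tool dx,dz cm 3.27 14.34 hook [ 77.  149.3] lup [ 31.1 184.2] hinge [  2.9 125.7]
2.1 0.25 tab [ 67.6 151.1] tool dx,dz cm 4.25 15.62 hook [ 83.5 133. ] lup [ 48.  174.3] hinge [  6.2 124.6]
2.1 0.1 tab [ 70.8 141.6] tool dx,dz cm 4.57 16.57 hook [ 83.9 121.3] lup [ 48.  174.3] hinge [  6.2 124.6]
2.1 0 tab [ 72.2 135.1] tool dx,dz cm 4.71 17.22 hook [ 83.2 113.6] lup [ 48.  174.3] hinge [  6.2 124.6]
2.1 -0.05 tab [ 72.6 131.8] tool dx,dz cm 4.75 17.55 hook [ 82.6 109.8] lup [ 48.  174.3] hinge [  6.2 124.6]
2.1 -0.1 tab [ 72.9 128.4] tool dx,dz cm 4.78 17.89 hook [ 81.7 106. ] lup [ 48.  174.3] hinge [  6.2 124.6]
2.1 -0.15 tab [ 73.  125.1] tool dx,dz cm 4.79 18.22 hook [ 80.7 102.2] lup [ 48.  174.3] hinge [  6.2 124.6]
```

>>> send_rows(moves=[-0.5,0.05,1,0,-1,0.1,2.5,0,-1.56,0.12,4.5,0,-1.56,0.12,6.5,0,-1.56,0.12,8.5,0,-1.56,0.12,10,0,-1.56,0.12,11.2,0,-1.56,0.12,11.9,0,-1.56,0.12,12.1,0,-1.56,0.12,12.1,0,-1.56,0.12,12.1,0], gripper=5)

```text
clock: 2.95
ee_pos: [0.5946, -0.1419, 0.1974]
eef_rot: [0.0, 0.997, 0.082, 0.001]
force: [0.3, 0.9, 0.5]
grip_width: 0.0503
grasp_force: 0.0
```

```bash
python3 - <<'E'
from h import *
from rig import camera
import cv2
c,s=wrist();print(s["ee_pos"],s["force"]);np.savez("w1.npz",**c)
b=camera("side");w=c["color"][60:300,200:440,::-1];b=b["color"][190:260,330:400,::-1]
r=lambda i,h:cv2.resize(i,(h,h),interpolation=cv2.INTER_CUBIC)
cv2.imwrite("pics/g.png",np.hstack([r(w,400),r(b,400)]))
E
```

```text
[ 0.59461338 -0.14187598  0.19743527] [0.30099928 0.89374919 0.52830095]
```

View pics/g.png

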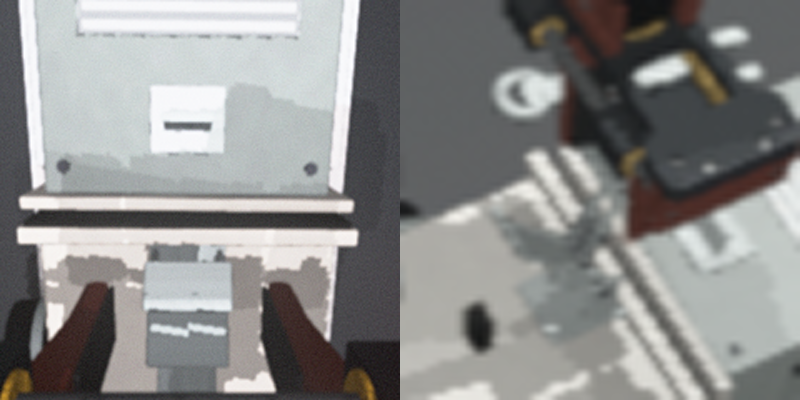

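```bash
python3 - <<'E'
from h import *
c=np.load("w1.npz");O=(.584,-.1445);yaw=.16
for l,p in((.87,1.12),(.87,1.05),(.87,1.2)):
    d=latch(l,p);print(p,{k:proj(c,U(O,yaw,d[k])).round(0).tolist() for k in("hook","pend","tab","tabtop","lend")})
t=np.array([.59461338,-.14187598,.19743527])
for z in(.006,.010,.025):print(z,proj(c,t-[0,0,z]).round(0))
g=c["color"].mean(2)[200:300,305:320].mean(1);print(g.round().astype(int).tolist())
E
```

```text
1.12 {'hook': [313.0, 219.0], 'pend': [313.0, 241.0], 'tab': [313.0, 262.0], 'tabtop': [313.0, 280.0], 'lend': [312.0, 321.0]}
1.05 {'hook': [313.0, 209.0], 'pend': [313.0, 228.0], 'tab': [313.0, 254.0], 'tabtop': [313.0, 271.0], 'lend': [312.0, 321.0]}
1.2 {'hook': [313.0, 232.0], 'pend': [313.0, 255.0], 'tab': [313.0, 272.0], 'tabtop': [313.0, 290.0], 'lend': [312.0, 321.0]}
0.006 [311. 265.]
0.01 [311. 261.]
0.025 [311. 249.]
[233, 231, 231, 231, 229, 213, 176, 139, 126, 127, 129, 131, 132, 131, 132, 132, 139, 165, 190, 196, 193, 194, 195, 196, 195, 196, 194, 197, 198, 200, 201, 201, 200, 200, 199, 195, 191, 196, 202, 212, 225, 231, 233, 235, 233, 213, 173, 128, 122, 128, 127, 126, 126, 136, 157, 176, 194, 210, 209, 192, 176, 158, 138, 132, 132, 132, 131, 132, 133, 133, 131, 131, 130, 129, 131, 129, 130, 128, 125, 118, 111, 111, 112, 113, 112, 110, 112, 110, 112, 111, 110, 112, 112, 109, 98, 76, 57, 53, 56, 60]
```

>>> send_rows(moves=[0,0,0,0,0,0,0,0,0,0,0,0,0,0,0,0,0,0,0,0,0,0,0,0,0,0,0,0,0,0,0,0], gripper=2, force=13)

```text
clock: 3.72
ee_pos: [0.5944, -0.1417, 0.1968]
eef_rot: [0.0, 0.997, 0.082, 0.0]
force: [-0.2, -0.6, 0.0]
grip_width: 0.0256
grasp_force: 13.0
```

>>> send_rows(moves=[0.25,0,0,0,0.5,0,0.02,0,0.75,0,0.05,0,1.0,0,0.08,0,1.3,0,0.14,0,1.6,0,0.21,0,1.9,0,0.3,0,2.2,0,0.4,0,2.55,0,0.55,0,2.9,0,0.73,0,3.25,0,0.95,0,3.6,0,1.17,0])

```text
clock: 4.72
ee_pos: [0.6303, -0.1358, 0.185]
eef_rot: [0.0, 0.997, 0.082, 0.0]
force: [-4.8, -1.1, -2.0]
grip_width: 0.0258
grasp_force: 13.0
```

```bash
python3 - <<'E'
from h import *
c,s=wrist();print(s["ee_pos"],s["force"]);np.savez("w2.npz",**c);O=(.584,-.1445);yaw=.16
for l,p in((1.6,.65),(1.3,.65),(1.6,.8)):
    d=latch(l,p);print(l,p,{k:proj(c,U(O,yaw,d[k])).round(0).tolist() for k in("hook","pend","tab","tabtop","lup")})
g=c["color"].mean(2)[:,305:320].mean(1);print([(i,int(g[i])) for i in range(120,310,2)])
import cv2;cv2.imwrite("pics/m.png",cv2.resize(c["color"][100:320,200:430,::-1],None,fx=2.5,fy=2.5))
E
```

```text
[ 0.63029826 -0.13575425  0.18503368] [-4.7534917  -1.06428822 -1.9946474 ]
1.6 0.65 {'hook': [314.0, 218.0], 'pend': [314.0, 228.0], 'tab': [314.0, 263.0], 'tabtop': [314.0, 279.0], 'lup': [313.0, 337.0]}
1.3 0.65 {'hook': [314.0, 224.0], 'pend': [314.0, 235.0], 'tab': [314.0, 270.0], 'tabtop': [314.0, 286.0], 'lup': [313.0, 375.0]}
1.6 0.8 {'hook': [314.0, 235.0], 'pend': [314.0, 251.0], 'tab': [314.0, 283.0], 'tabtop': [314.0, 301.0], 'lup': [313.0, 337.0]}
[(120, 226), (122, 244), (124, 248), (126, 245), (128, 226), (130, 201), (132, 207), (134, 211), (136, 211), (138, 210), (140, 210), (142, 210), (144, 210), (146, 210), (148, 210), (150, 203), (152, 190), (154, 187), (156, 188), (158, 184), (160, 195), (162, 227), (164, 229), (166, 228), (168, 221), (170, 219), (172, 214), (174, 209), (176, 211), (178, 223), (180, 232), (182, 231), (184, 168), (186, 160), (188, 207), (190, 211), (192, 212), (194, 211), (196, 210), (198, 188), (200, 162), (202, 165), (204, 165), (206, 164), (208, 152), (210, 108), (212, 96), (214, 96), (216, 94), (218, 105), (220, 143), (222, 150), (224, 152), (226, 152), (228, 157), (230, 155), (232, 172), (234, 209), (236, 182), (238, 189), (240, 198), (242, 152), (244, 113), (246, 99), (248, 98), (250, 98), (252, 100), (254, 129), (256, 156), (258, 131), (260, 105), (262, 104), (264, 105), (266, 105), (268, 106), (270, 106), (272, 106), (274, 106), (276, 107), (278, 104), (280, 103), (282, 103), (284, 105), (286, 101), (288, 69), (290, 54), (292, 54), (294, 54), (296, 47), (298, 51), (300, 67), (302, 78), (304, 65), (306, 85), (308, 83)]
```

View pics/m.png

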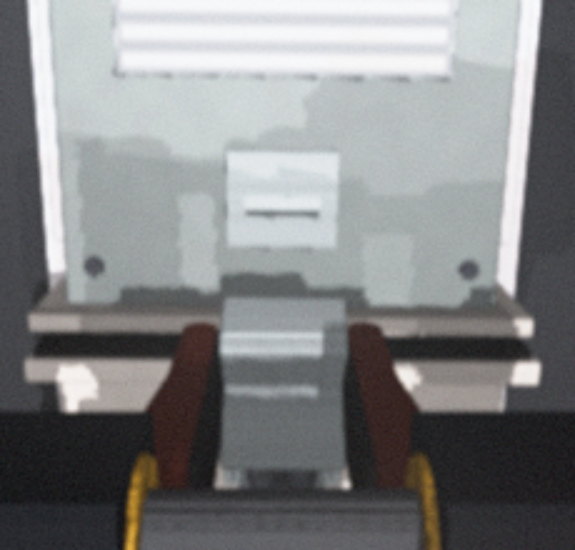

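>>> send_rows(moves=[0.3,0,0.2,0,0.6,0,0.4,0,0.9,0,0.65,0,1.2,0,0.95,0,1.5,0,1.25,0,1.75,0,1.55,0,2.0,0,1.8,0,2.25,0,2.05,0,2.45,0,2.3,0,2.45,0,2.3,0,2.45,0,2.3,0])

```text
clock: 5.68
ee_pos: [0.6541, -0.1318, 0.1618]
eef_rot: [0.0, 0.997, 0.082, 0.0]
force: [-2.1, -0.8, -2.0]
grip_width: 0.0258
grasp_force: 13.0
```

```bash
python3 - <<'E'
from h import *
from rig import camera
c,s=wrist();print(s["ee_pos"],s["force"]);np.savez("w3.npz",**c);O=(.584,-.1445);yaw=.16
for l,p in((2.1,.25),(1.8,.25),(2.1,.4)):
    d=latch(l,p);print(l,p,{k:proj(c,U(O,yaw,d[k])).round(0).tolist() for k in("hook","pend","tab","tabtop","lup")})
import cv2
b=camera("side");np.savez("s3.npz",**b)
w=cv2.resize(c["color"][100:320,200:430,::-1],(418,400));b=cv2.resize(b["color"][190:270,320:396,::-1],(380,400),interpolation=cv2.INTER_CUBIC)
cv2.imwrite("pics/n.png",np.hstack([w,b]))
E
```

```text
[ 0.65413624 -0.13177824  0.16175092] [-2.09532819 -0.8214643  -2.03974213]
2.1 0.25 {'hook': [314.0, 227.0], 'pend': [314.0, 228.0], 'tab': [314.0, 267.0], 'tabtop': [314.0, 279.0], 'lup': [314.0, 328.0]}
1.8 0.25 {'hook': [314.0, 234.0], 'pend': [314.0, 236.0], 'tab': [314.0, 275.0], 'tabtop': [314.0, 288.0], 'lup': [314.0, 383.0]}
2.1 0.4 {'hook': [314.0, 238.0], 'pend': [314.0, 244.0], 'tab': [314.0, 284.0], 'tabtop': [314.0, 299.0], 'lup': [314.0, 328.0]}
```

View pics/n.png

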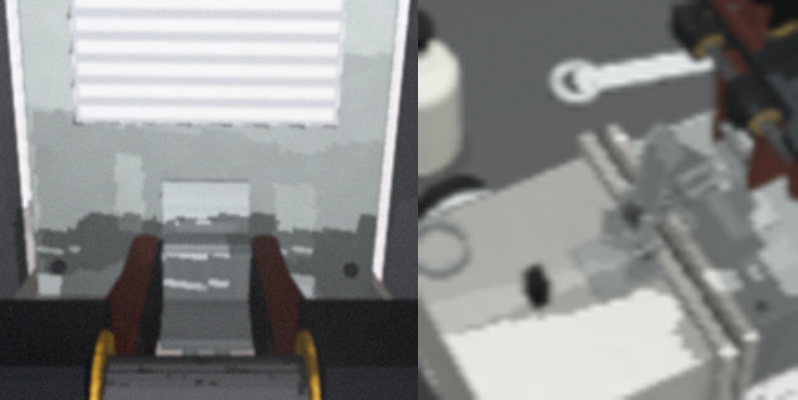

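```bash
python3 - <<'E'
from h import *
b=np.load("s3.npz");O=(.584,-.1445);yaw=.16
for l in(1.6,1.8,2.,2.2,2.4):
    d=latch(l,.3);f=lambda k,y:((proj(b,U(O,yaw,d[k]+[0,y,0]))-[320,190])*5+[418,0]).round().tolist()
    print(l,"lup+y",f("lup",.012),"lup-y",f("lup",-.012),"lend",f("lend",.012),f("lend",-.012))
for p in(.2,.4):
  d=latch(2.1,p);print(p,{k:[((proj(b,U(O,yaw,d[k]+[0,y,0]))-[320,190])*5+[418,0]).round().tolist() for y in(.013,-.013)] for k in("tabtop","pend")})
im=b["color"].mean(2).astype(int)[205:240,362:384];print(im)
E
```

```text
1.6 lup+y [649.0, 123.0] lup-y [672.0, 156.0] lend [636.0, 139.0] [658.0, 173.0]
1.8 lup+y [674.0, 117.0] lup-y [697.0, 150.0] lend [658.0, 133.0] [681.0, 166.0]
2.0 lup+y [696.0, 116.0] lup-y [719.0, 148.0] lend [678.0, 130.0] [701.0, 162.0]
2.2 lup+y [715.0, 118.0] lup-y [738.0, 150.0] lend [696.0, 130.0] [719.0, 163.0]
2.4 lup+y [730.0, 124.0] lup-y [753.0, 157.0] lend [710.0, 134.0] [733.0, 167.0]
0.2 {'tabtop': [[733.0, 122.0], [758.0, 157.0]], 'pend': [[764.0, 125.0], [789.0, 159.0]]}
0.4 {'tabtop': [[723.0, 114.0], [748.0, 149.0]], 'pend': [[759.0, 110.0], [785.0, 145.0]]}
[[223 223 222 220 212 195 170 151 141 131 122 111 100 103 101  97  89  71
   56  64  63  50]
 [184 165 155 148 134 118 100  95  99  97  96  95  96  97  97  97  90  71
   48  44  41  39]
 [112 108 104 101  98  97  95  95  97  96  97  97  96  96  97  96  90  71
   48  38  35  36]
 [ 96  97  97  97  96  97  96  97  97  97  97  96  96  97  96  96  90  71
   47  35  33  34]
 [ 96  96  97  97  97  97  97  97  97  96  97  97  97  97  97  96  90  71
   46  34  30  33]
 [ 97  97  97  97  97  97  96  96  97  96  96  9
[... 2042 characters left out ...]
2 124 116 107 105 106 112 122
  127 127 124 119]
 [ 66  64 101 136 138 123 118 120 144 156 139 127 125 116 106 105 107 111
  120 127 127 123]
 [ 77  73 100 121 123 115 110 115 143 162 145 123 125 117 106 105 105 105
  113 124 127 127]
 [ 98  89 110 119 119 102  93 111 123 138 152 149 128 116 106 105 105 106
  108 118 127 127]
 [127 114 123 122 124 116  93  97 112 124 137 137 122 108 105 106 106 106
  106 111 120 126]
 [132 130 123 121 124 130 115  81  96 111 125 136 124 107 105 106 106 106
  106 106 113 121]
 [123 118 118 123 129 140 137 103  89 109 119 133 136 123 108 106 106 106
  106 107 108 109]
 [124 116 111 130 139 128 128 124  99  96 112 136 152 144 122 107 106 106
  107 107 107 107]]
```

>>> send_rows(moves=[0,0,0,0,0,0,0,0,0.15,0,0.02,0,0.3,0,0.05,0,0.45,0,0.1,0,0.6,0,0.15,0,0.7,0,0.2,0,0.7,0,0.2,0,0.7,0,0.2,0], gripper=2, force=15)

```text
clock: 6.53
ee_pos: [0.6601, -0.1308, 0.1597]
eef_rot: [0.0, 0.997, 0.082, -0.001]
force: [-4.3, -2.1, -1.6]
grip_width: 0.026
grasp_force: 15.0
```

```bash
cat > lk.py <<'E'
from h import *
from rig import camera
import sys
c,s=wrist();print(s["ee_pos"],s["force"],s["grip_width"]);O=(.584,-.1445);yaw=.16
np.savez("wl.npz",**c);b=camera("side");np.savez("sl.npz",**b)
t=s["ee_pos"][:2]-O;print("tcp unit x",t@[np.cos(yaw),np.sin(yaw)],"y",t@[-np.sin(yaw),np.cos(yaw)])
l0,p0=float(sys.argv[1]),float(sys.argv[2])
for l,p in((l0,p0),(l0-.2,p0),(l0,p0+.1)):
    d=latch(l,p);print(l,p,"wrist",{k:int(proj(c,U(O,yaw,d[k]))[1]) for k in("hook","pend","tab","tabtop")},"side",{k:proj(b,U(O,yaw,d[k]+[0,.012,0])).round().tolist() for k in("lup","lend")},(d["tab"][[0,2]]*1000).round(1),(d["hook"][[0,2]]*1000).round(1))
g=c["color"].mean(2)[:,306:319].mean(1);print([(i,int(g[i])) for i in range(200,306,2)])
x=int(sys.argv[3]);print(x);print(b["color"].mean(2).astype(int)[208:226,x:x+20])
E
python3 lk.py 2.1 .25 362
```

```text
[ 0.66011768 -0.13081714  0.15969785] [-4.25575631 -2.14989586 -1.55974245] 0.025983660021005845
tcp unit x 0.0773253782197927 y 0.0013811603568776448
2.1 0.25 wrist {'hook': 237, 'pend': 239, 'tab': 279, 'tabtop': 292} side {'lup': [378.0, 213.0], 'lend': [374.0, 216.0]} [ 67.6 151.1] [ 83.5 133. ]
1.9000000000000001 0.25 wrist {'hook': 242, 'pend': 245, 'tab': 284, 'tabtop': 297} side {'lup': [373.0, 213.0], 'lend': [370.0, 216.0]} [ 64.9 152.1] [ 80.9 134. ]
2.1 0.35 wrist {'hook': 245, 'pend': 250, 'tab': 290, 'tabtop': 305} side {'lup': [378.0, 213.0], 'lend': [374.0, 216.0]} [ 64.6 157.1] [ 82.3 140.7]
[(200, 165), (202, 166), (204, 166), (206, 162), (208, 148), (210, 194), (212, 197), (214, 199), (216, 200), (218, 193), (220, 158), (222, 116), (224, 115), (226, 118), (228, 106), (230, 98), (232, 102), (234, 124), (236, 152), (238, 141), (240, 156), (242, 122), (244, 109), (246, 110), (248, 110), (250, 108), (252, 110), (254, 154), (256, 163), (258, 117), (260, 106), (262, 108), (264, 98), (266, 84), (268, 85), (270, 86), (272, 87), (274, 89), (276, 88), (278, 89), (280, 87), (
[... 967 characters left out ...]
 130 132
  117  83]
 [142 162 177 174 161 128 101 102 109 122 129 125 121 118 122 130 130 131
  131 123]
 [154 160 176 166 140 108  97 102 104 117 124 121 120 119 119 125 129 130
  132 135]
 [170 174 160 134 117 111 120 115 114 120 121 120 121 121 123 127 130 129
  130 132]
 [158 163 143 125 122 122 124 123 127 127 121 120 121 121 121 116 122 131
  131 137]
 [147 165 151 128 123 123 120 131 137 124 121 121 121 121 120 118 120 126
  139 151]
 [128 154 167 154 129 125 129 135 136 128 122 121 121 121 120 121 125 123
  127 154]
 [114 134 157 159 140 130 134 135 130 123 121 121 121 121 120 117 116 122
  122 129]
 [101 118 146 164 149 131 135 131 123 122 121 121 120 120 117 108 102 110
  130 139]]
```

>>> send_rows(moves=[0.08,0,0.2,0,0.15,0,0.4,0,0.2,0,0.6,0,0.26,0,0.8,0,0.32,0,1.0,0,0.36,0,1.2,0,0.4,0,1.4,0,0.43,0,1.6,0,0.45,0,1.8,0,0.45,0,2.0,0,0.45,0,2.0,0])

```text
clock: 7.55
ee_pos: [0.6667, -0.1296, 0.1403]
eef_rot: [0.0, 0.997, 0.082, 0.002]
force: [4.7, -2.0, 1.3]
grip_width: 0.0259
grasp_force: 15.0
```

```bash
python3 lk.py 2.1 -.03 364; python3 - <<'E'
import numpy as np,cv2
from rig import camera
w=np.load("wl.npz")["color"][150:320,230:400,::-1];b=np.load("sl.npz")["color"][190:260,330:400,::-1]
a=camera("scene")["color"][155:215,250:310,::-1]
r=lambda i:cv2.resize(i,(260,260),interpolation=cv2.INTER_CUBIC)
cv2.imwrite("pics/q.png",np.hstack([cv2.resize(w,(400,400)),np.vstack([cv2.resize(b,(400,300))[:, :],cv2.resize(a,(400,300))])[:400]])) if 0 else cv2.imwrite("pics/q.png",np.hstack([r(w),r(b),r(a)]))
E
```

```text
[ 0.66670857 -0.12961543  0.14025512] [ 4.65494633 -1.97825223  1.31702416] 0.025864971821974878
tcp unit x 0.08402353656939963 y 0.0015174688282453142
2.1 -0.03 wrist {'hook': 248, 'pend': 244, 'tab': 283, 'tabtop': 292} side {'lup': [378.0, 213.0], 'lend': [374.0, 216.0]} [ 72.5 133.1] [ 82.8 111.3]
1.9000000000000001 -0.03 wrist {'hook': 253, 'pend': 249, 'tab': 289, 'tabtop': 298} side {'lup': [373.0, 213.0], 'lend': [370.0, 216.0]} [ 69.9 134.1] [ 80.2 112.3]
2.1 0.07 wrist {'hook': 252, 'pend': 250, 'tab': 292, 'tabtop': 304} side {'lup': [378.0, 213.0], 'lend': [374.0, 216.0]} [ 71.3 139.7] [ 83.8 119. ]
[(200, 163), (202, 163), (204, 162), (206, 162), (208, 161), (210, 162), (212, 161), (214, 160), (216, 160), (218, 161), (220, 160), (222, 160), (224, 159), (226, 122), (228, 112), (230, 111), (232, 101), (234, 82), (236, 135), (238, 133), (240, 187), (242, 150), (244, 113), (246, 112), (248, 113), (250, 112), (252, 112), (254, 115), (256, 170), (258, 189), (260, 132), (262, 110), (264, 109), (266, 106), (268, 79), (270, 73), (272, 74), (274, 76), (276, 77), (278, 76), (280, 7
[... 972 characters left out ...]
 130 129
  131 120]
 [157 153 161 158 167 166 143 112 103 103 107 109 109 119 127 132 132 129
  129 128]
 [130 120 107 101 120 131 120 106 102 102 103 110 119 124 125 120 121 129
  129 130]
 [129 121 111 110 122 125 123 116 106 104 113 122 125 126 126 125 125 127
  129 130]
 [139 124 121 122 124 125 125 124 118 116 123 125 125 126 127 127 127 124
  125 129]
 [151 127 123 124 124 125 125 127 134 134 127 125 126 126 127 127 126 121
  123 133]
 [167 155 129 124 125 124 123 132 137 129 126 127 127 126 127 126 125 124
  125 125]
 [156 159 139 125 123 123 136 147 138 127 126 127 127 126 126 126 125 123
  121 118]
 [147 163 149 125 123 138 149 146 137 127 126 126 127 126 126 128 122 106
  104 112]]
```

View pics/q.png

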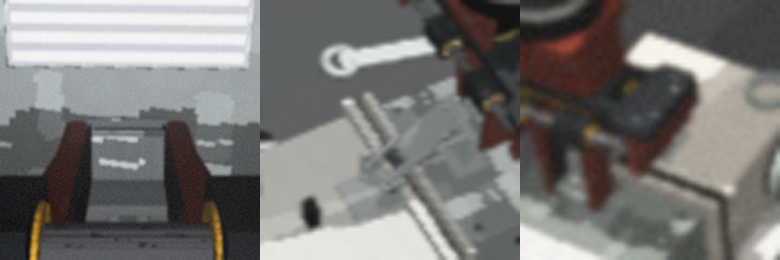

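>>> send_rows(moves=[-0.05,0,0.1,0,-0.1,0,0.2,0,-0.14,0,0.3,0,-0.18,0,0.4,0,-0.21,0,0.5,0,-0.24,0,0.6,0,-0.27,0,0.7,0,-0.3,0,0.8,0,-0.32,0,0.9,0,-0.32,0,0.9,0])

```text
clock: 8.53
ee_pos: [0.6649, -0.1299, 0.1321]
eef_rot: [0.0, 0.997, 0.083, 0.003]
force: [6.9, -1.7, 1.2]
grip_width: 0.0259
grasp_force: 15.0
```

```bash
python3 lk.py 2.3 -.15 364|head -6
```

```text
[ 0.66485269 -0.12991671  0.13207879] [ 6.91596484 -1.72091476  1.17058491] 0.025943747587394043
tcp unit x 0.08214336378528128 y 0.0015157167357941809
2.3 -0.15 wrist {'hook': 243, 'pend': 236, 'tab': 274, 'tabtop': 280} side {'lup': [381.0, 214.0], 'lend': [377.0, 216.0]} [ 75.4 123.6] [ 83.1 100.7]
2.0999999999999996 -0.15 wrist {'hook': 248, 'pend': 241, 'tab': 279, 'tabtop': 286} side {'lup': [378.0, 213.0], 'lend': [374.0, 216.0]} [ 73.  125.1] [ 80.7 102.2]
2.3 -0.04999999999999999 wrist {'hook': 245, 'pend': 240, 'tab': 281, 'tabtop': 290} side {'lup': [381.0, 214.0], 'lend': [377.0, 216.0]} [ 75.  130.3] [ 84.9 108.3]
[(200, 162), (202, 161), (204, 160), (206, 161), (208, 161), (210, 160), (212, 159), (214, 159), (216, 160), (218, 158), (220, 159), (222, 159), (224, 153), (226, 126), (228, 91), (230, 104), (232, 107), (234, 128), (236, 193), (238, 207), (240, 203), (242, 158), (244, 114), (246, 114), (248, 115), (250, 115), (252, 113), (254, 116), (256, 167), (258, 199), (260, 151), (262, 111), (264, 99), (266, 69), (268, 71), (270, 71), (272, 71), (274, 71), (276, 69), (278, 88), (280, 105), (282, 105), (284, 97), (286, 84), (288, 81), (290, 84), (292, 82), (294, 74), (296, 45), (298, 48), (300, 62), (302, 74), (304, 61)]
```

>>> send_rows(moves=[-0.03,0,0.1,0,-0.06,0,0.2,0,-0.09,0,0.3,0,-0.12,0,0.4,0,-0.15,0,0.5,0,-0.17,0,0.58,0,-0.17,0,0.58,0])

```text
clock: 9.22
ee_pos: [0.663, -0.1302, 0.1262]
eef_rot: [0.0, 0.997, 0.083, 0.003]
force: [7.2, -2.1, 0.9]
grip_width: 0.0259
grasp_force: 15.0
```

```bash
python3 lk.py 2.3 -.22 364|head -6
```

```text
[ 0.66301367 -0.13019826  0.12615494] [ 7.23632197 -2.11162675  0.85609838] 0.025867709746511678
tcp unit x 0.08028298043353688 y 0.0015307546885252636
2.3 -0.22 wrist {'hook': 243, 'pend': 234, 'tab': 272, 'tabtop': 277} side {'lup': [381.0, 214.0], 'lend': [377.0, 216.0]} [ 75.3 118.9] [81.3 95.6]
2.0999999999999996 -0.22 wrist {'hook': 248, 'pend': 239, 'tab': 278, 'tabtop': 283} side {'lup': [378.0, 213.0], 'lend': [374.0, 216.0]} [ 72.9 120.4] [78.9 97.1]
2.3 -0.12 wrist {'hook': 245, 'pend': 238, 'tab': 278, 'tabtop': 286} side {'lup': [381.0, 214.0], 'lend': [377.0, 216.0]} [ 75.4 125.6] [ 83.7 103. ]
[(200, 161), (202, 160), (204, 159), (206, 161), (208, 159), (210, 159), (212, 160), (214, 160), (216, 157), (218, 158), (220, 157), (222, 158), (224, 147), (226, 103), (228, 88), (230, 103), (232, 152), (234, 216), (236, 217), (238, 218), (240, 202), (242, 133), (244, 117), (246, 118), (248, 117), (250, 117), (252, 115), (254, 127), (256, 190), (258, 202), (260, 136), (262, 100), (264, 64), (266, 68), (268, 68), (270, 67), (272, 72), (274, 99), (276, 109), (278, 106), (280, 95), (282, 88), (284, 82), (286, 83), (288, 84), (290, 83), (292, 82), (294, 74), (296, 44), (298, 47), (300, 62), (302, 72), (304, 58)]
```

>>> send_rows(moves=[0,0,0,0,0,0,0,0,0,0,0,0,0,0,0,0,0,0,-0.3,0,0,0,-1,0,0,0,-2,0,0,0,-4,0,0,0,-6,0,0,0,-7.5,0,0,0,-8,0,0,0,-8,0], gripper=4.6)

```text
clock: 10.32
ee_pos: [0.6615, -0.1307, 0.2077]
eef_rot: [0.0, 0.997, 0.082, 0.002]
force: [-0.1, 0.5, 0.9]
grip_width: 0.0457
grasp_force: 0.0
```

```bash
python3 lk.py 2.3 -.22 364; python3 - <<'E'
from h import *
c=np.load("wl.npz");O=(.584,-.1445);yaw=.16
for l in(2.,2.2,2.4,2.6):
    d=latch(l,-.22);print(l,{k:proj(c,U(O,yaw,d[k])).round().tolist() for k in("grip","lend","lup","tabtop")},(d["grip"]*1000).round(1),(d["lup"]*1000).round(1))
E
```

```text
[ 0.66151228 -0.13073884  0.20768207] [-0.0798905   0.52940536  0.89765827] 0.04567897574467877
tcp unit x 0.07871463946631241 y 0.0012362774964864984
2.3 -0.22 wrist {'hook': 203, 'pend': 195, 'tab': 219, 'tabtop': 220} side {'lup': [381.0, 214.0], 'lend': [377.0, 216.0]} [ 75.3 118.9] [81.3 95.6]
2.0999999999999996 -0.22 wrist {'hook': 206, 'pend': 198, 'tab': 222, 'tabtop': 224} side {'lup': [378.0, 213.0], 'lend': [374.0, 216.0]} [ 72.9 120.4] [78.9 97.1]
2.3 -0.12 wrist {'hook': 203, 'pend': 196, 'tab': 221, 'tabtop': 224} side {'lup': [381.0, 214.0], 'lend': [377.0, 216.0]} [ 75.4 125.6] [ 83.7 103. ]
[(200, 237), (202, 237), (204, 237), (206, 237), (208, 237), (210, 237), (212, 194), (214, 141), (216, 224), (218, 212), (220, 229), (222, 228), (224, 162), (226, 120), (228, 113), (230, 123), (232, 119), (234, 128), (236, 112), (238, 104), (240, 103), (242, 102), (244, 103), (246, 99), (248, 95), (250, 98), (252, 115), (254, 117), (256, 117), (258, 111), (260, 113), (262, 112), (264, 115), (266, 110), (268, 98), (270, 96), (272, 96), (274, 96), (276, 100), (278, 98), (280, 100), 
[... 1538 characters left out ...]
146 139 130 127 127 126 126 128 132
  159 164]
 [147 164 149 125 123 136 149 148 146 139 130 127 127 126 126 127 141 146
  165 187]]
2.0 {'grip': [313.0, 307.0], 'lend': [313.0, 311.0], 'lup': [313.0, 303.0], 'tabtop': [313.0, 226.0]} [ 24.4   0.  158. ] [ 41.6   0.  178.8]
2.2 {'grip': [313.0, 291.0], 'lend': [313.0, 289.0], 'lup': [313.0, 277.0], 'tabtop': [313.0, 222.0]} [ 33.    0.  152.3] [ 54.    0.  169.2]
2.4 {'grip': [313.0, 277.0], 'lend': [313.0, 269.0], 'lup': [313.0, 254.0], 'tabtop': [313.0, 219.0]} [ 40.4   0.  144.9] [ 64.3   0.  157.3]
2.6 {'grip': [313.0, 264.0], 'lend': [313.0, 252.0], 'lup': [313.0, 235.0], 'tabtop': [313.0, 215.0]} [ 46.1   0.  136.2] [ 72.    0.  143.6]
```

>>> send_rows(moves=[-1,0.05,0,0,-2,0.1,0,0,-3,0.12,0,0,-3.8,0.12,0.5,0,-3.8,0.12,1.5,0,-3.8,0.12,2.7,0,-3.8,0.12,3.9,0,-3.8,0.12,4.9,0,-3.8,0.12,5.4,0,-3.8,0.12,5.4,0,-3.8,0.12,5.4,0])

```text
clock: 11.33
ee_pos: [0.6232, -0.1378, 0.1506]
eef_rot: [-0.0, 0.997, 0.082, -0.0]
force: [0.3, 0.2, 0.3]
grip_width: 0.0461
grasp_force: 0.0
```

>>> send_rows(moves=[0,0,0,0,0,0,0,0,0,0,0,0,0,0,0,0,0,0,0,0,0,0,0,0,0,0,0,0,0,0,0,0], gripper=1.5, force=13)

```text
clock: 12.0
ee_pos: [0.6235, -0.1372, 0.1515]
eef_rot: [-0.0, 0.997, 0.083, 0.0]
force: [-0.6, 3.7, 3.0]
grip_width: 0.024
grasp_force: 13.0
```

```bash
python3 lk.py 2.4 -.22 364|head -6; python3 - <<'E'
from h import *
for l in np.arange(2.4,-.01,-.2):
    d=latch(l,0);print(l.round(1),((d["grip"]-latch(2.4,0)["grip"])[[0,2]]*100*[1,-1]).round(2).tolist())
E
```

```text
[ 0.62348106 -0.13719982  0.15154154] [-0.61352528  3.73466996  2.96033271] 0.024027391559575905
tcp unit x 0.0401398362063311 y 0.0009168870673388864
2.4 -0.22 wrist {'hook': 166, 'pend': 153, 'tab': 183, 'tabtop': 183} side {'lup': [382.0, 215.0], 'lend': [378.0, 217.0]} [ 76.3 118. ] [82.4 94.7]
2.1999999999999997 -0.22 wrist {'hook': 170, 'pend': 157, 'tab': 188, 'tabtop': 188} side {'lup': [379.0, 214.0], 'lend': [376.0, 216.0]} [ 74.1 119.8] [80.2 96.4]
2.4 -0.12 wrist {'hook': 164, 'pend': 153, 'tab': 186, 'tabtop': 188} side {'lup': [382.0, 215.0], 'lend': [378.0, 217.0]} [ 76.4 124.7] [ 84.8 102.1]
[(200, 186), (202, 175), (204, 155), (206, 154), (208, 150), (210, 136), (212, 121), (214, 117), (216, 106), (218, 103), (220, 101), (222, 121), (224, 173), (226, 207), (228, 199), (230, 209), (232, 205), (234, 200), (236, 197), (238, 199), (240, 197), (242, 198), (244, 200), (246, 182), (248, 156), (250, 99), (252, 99), (254, 98), (256, 98), (258, 109), (260, 139), (262, 120), (264, 94), (266, 96), (268, 95), (270, 95), (272, 96), (274, 96), (276, 96), (278, 94), (280, 97), (282, 84), (284, 46), (286, 53), (288, 55), (290, 54), (292, 53), (294, 50), (296, 45), (298, 49), (300, 67), (302, 81), (304, 69)]
2.4 [0.0, -0.0]
2.2 [-0.73, -0.74]
2.0 [-1.6, -1.31]
1.8 [-2.56, -1.7]
1.6 [-3.59, -1.9]
1.4 [-4.63, -1.88]
1.2 [-5.64, -1.66]
1.0 [-6.59, -1.25]
0.8 [-7.44, -0.65]
0.6 [-8.16, 0.11]
0.4 [-8.71, 0.99]
0.2 [-9.07, 1.96]
-0.0 [-9.24, 2.99]
```

>>> send_rows(moves=[-0.25,0,-0.27,0,-0.49,0,-0.51,0,-0.73,0,-0.74,0,-1.0,0,-0.95,0,-1.3,0,-1.14,0,-1.6,0,-1.31,0,-1.91,0,-1.46,0,-2.24,0,-1.6,0,-2.56,0,-1.7,0,-2.9,0,-1.79,0,-3.25,0,-1.86,0,-3.6,0,-1.9,0])

```text
clock: 13.1
ee_pos: [0.5891, -0.1428, 0.1707]
eef_rot: [-0.0, 0.997, 0.083, 0.002]
force: [4.1, 5.3, 1.3]
grip_width: 0.0235
grasp_force: 13.0
```

```bash
python3 lk.py 1.6 -.22 364|head -6;python3 - <<'E'
from h import *
c=np.load("wl.npz");O=(.584,-.1445);yaw=.16
for x in(.065,.070,.075,.08):
  print(x,[proj(c,U(O,yaw,(x,0,z))).round().tolist() for z in(.104,.086,.109,.126)])
for x in(.019,.023,.027,.031,.035): print(x,[proj(c,U(O,yaw,(x,y,z))).round().tolist() for y,z in((.04,.094),(.04,.086))])
k=c["color"].mean(2);print("claw col",[(i,int(k[i,308:318].mean())) for i in range(110,215,2)]);print("y+40 col",[(i,int(k[i,268:276].mean())) for i in range(150,240,1)])
E
```

```text
[ 0.5890994  -0.14275672  0.1706635 ] [4.09485565 5.29372921 1.29345719] 0.02346348316178623
tcp unit x 0.005312001697409774 y 0.000908589635500934
1.6 -0.22 wrist {'hook': 126, 'pend': 111, 'tab': 138, 'tabtop': 135} side {'lup': [366.0, 215.0], 'lend': [364.0, 218.0]} [ 66.1 121.9] [72.2 98.5]
1.4000000000000001 -0.22 wrist {'hook': 130, 'pend': 116, 'tab': 142, 'tabtop': 140} side {'lup': [361.0, 217.0], 'lend': [359.0, 220.0]} [ 63.3 121.5] [69.4 98.1]
1.6 -0.12 wrist {'hook': 122, 'pend': 108, 'tab': 138, 'tabtop': 137} side {'lup': [366.0, 215.0], 'lend': [364.0, 218.0]} [ 66.2 128.5] [ 74.5 105.9]
[(200, 130), (202, 129), (204, 165), (206, 147), (208, 114), (210, 160), (212, 152), (214, 109), (216, 152), (218, 156), (220, 111), (222, 128), (224, 122), (226, 85), (228, 92), (230, 115), (232, 105), (234, 77), (236, 86), (238, 165), (240, 194), (242, 200), (244, 204), (246, 161), (248, 148), (250, 126), (252, 98), (254, 105), (256, 129), (258, 143), (260, 153), (262, 155), (264, 152), (266, 154), (268, 161), (270, 168), (272, 169), (274, 168), (276, 167), (278, 166), (280, 168), 
[... 1634 characters left out ...]
7), (181, 233), (182, 231), (183, 231), (184, 233), (185, 233), (186, 216), (187, 160), (188, 84), (189, 55), (190, 53), (191, 57), (192, 58), (193, 57), (194, 55), (195, 62), (196, 65), (197, 65), (198, 88), (199, 157), (200, 226), (201, 245), (202, 247), (203, 246), (204, 246), (205, 245), (206, 246), (207, 245), (208, 244), (209, 239), (210, 234), (211, 237), (212, 241), (213, 242), (214, 242), (215, 241), (216, 235), (217, 217), (218, 184), (219, 170), (220, 166), (221, 165), (222, 158), (223, 150), (224, 139), (225, 138), (226, 137), (227, 140), (228, 140), (229, 138), (230, 137), (231, 131), (232, 130), (233, 125), (234, 123), (235, 117), (236, 114), (237, 109), (238, 108), (239, 109)]
```

```bash
python3 - <<'E'
from h import *
np.set_printoptions(linewidth=250)
c=np.load("wl.npz");k=c["color"].mean(2).astype(int)
print(list(range(280,348,2)))
for r in list(range(92,200,3)):print(r,k[r,280:348:2])
E
```

```text
[280, 282, 284, 286, 288, 290, 292, 294, 296, 298, 300, 302, 304, 306, 308, 310, 312, 314, 316, 318, 320, 322, 324, 326, 328, 330, 332, 334, 336, 338, 340, 342, 344, 346]
92 [215 213 214 213 215 210 212 214 213 214 210 215 214 214 213 208 213 213 215 216 212 210 211 211 215 216 214 213 215 213 213 213 212 216]
95 [212 211 210 213 212 211 212 213 210 210 212 214 211 212 214 210 209 218 214 214 215 212 211 211 212 211 209 214 214 211 215 215 213 217]
98 [212 212 210 210 211 209 209 210 208 212 214 216 211 213 213 211 216 216 213 215 217 211 212 213 210 212 215 216 211 215 212 214 212 219]
101 [207 211 212 211 210 213 209 214 207 209 209 212 215 218 214 216 215 215 214 216 212 216 212 215 215 211 215 219 210 215 215 215 218 217]
104 [210 213 213 213 239 245 247 246 245 241 242 244 244 243 246 244 240 241 242 242 241 243 243 245 242 244 240 239 242 229 212 215 216 215]
107 [207 206 214 211 238 249 245 242 245 242 243 242 243 242 241 244 243 242 241 242 243 245 243 242 243 241 238 236 250 234 217 215 216 213]
110 [203 213 210 208 236 249 244 244 249 249 247 248 248 247 247 247 248 249 248
[... 3479 characters left out ...]
229 230 229 226 230 225 226 229 212 149 175 224 191 180 227 223 204 153 171 221 230 196 226 228 227 229 227 225 224 226 225 225 223]
188 [ 81  84  85  89  93  95  94  95  98 117 178 203 233 223 195 150  93 105 167 200 227 232 205 176 133 119 125 124 131 129 132 131 135 132]
191 [ 53  56  53  56  56  58  58  56  49 111 185 209 235 225 197 144  55  86 170 198 229 232 206 174  90  51  50  49  55  52  53  55  50  54]
194 [ 59  58  60  56  55  55  57  58  56  86 125 139 163 152 138 107  53  72 121 142 167 168 150 123  69  55  53  57  54  57  58  56  55  56]
197 [ 60  58  56  67  57  62  62  61  61 111 172 184 235 216 177 138  56  88 161 184 215 188 175 151  75  63  59  57  57  55  61  55  64  56]
```

>>> send_rows(moves=[-0.35,0,0,0,-0.7,0,0,0,-1.04,0,0.02,0,-1.38,0,0.08,0,-1.72,0,0.15,0,-2.05,0,0.24,0,-2.37,0,0.36,0,-2.69,0,0.5,0,-3.0,0,0.65,0,-3.0,0,0.65,0], gripper=1.5, force=15)

```text
clock: 14.03
ee_pos: [0.5563, -0.1501, 0.1627]
eef_rot: [0.0, 0.997, 0.082, -0.001]
force: [0.3, -0.2, -0.9]
grip_width: 0.0152
grasp_force: 0.0
```

```bash
python3 lk.py 1.0 -.1 345;python3 - <<'E'
from h import *
np.set_printoptions(linewidth=250)
c=np.load("wl.npz");k=c["color"].mean(2).astype(int)
for r in list(range(60,150,3)):print(r,k[r,280:348:3])
print("y+40 col",[(i,int(k[i,268:276].mean())) for i in range(90,180,2)])
E
```

```text
[ 0.55632086 -0.15011606  0.16271462] [ 0.32838955 -0.22375412 -0.89893783] 0.015204046751482382
tcp unit x -0.02822034392926283 y -0.001134532461854581
1.0 -0.1 wrist {'hook': 76, 'pend': 59, 'tab': 89, 'tabtop': 86} side {'lup': [351.0, 223.0], 'lend': [350.0, 225.0]} [ 58.3 127.1] [ 67.1 104.6]
0.8 -0.1 wrist {'hook': 80, 'pend': 63, 'tab': 94, 'tabtop': 91} side {'lup': [346.0, 226.0], 'lend': [346.0, 229.0]} [ 56.2 125.2] [ 65.  102.7]
1.0 0.0 wrist {'hook': 72, 'pend': 55, 'tab': 90, 'tabtop': 88} side {'lup': [351.0, 223.0], 'lend': [350.0, 225.0]} [ 57.6 133.7] [ 68.6 112.2]
[(200, 125), (202, 124), (204, 123), (206, 123), (208, 123), (210, 123), (212, 123), (214, 122), (216, 121), (218, 121), (220, 117), (222, 100), (224, 93), (226, 130), (228, 203), (230, 221), (232, 230), (234, 232), (236, 165), (238, 115), (240, 141), (242, 138), (244, 138), (246, 138), (248, 131), (250, 66), (252, 42), (254, 43), (256, 42), (258, 42), (260, 41), (262, 40), (264, 40), (266, 40), (268, 41), (270, 41), (272, 40), (274, 39), (276, 87), (278, 158), (280, 164), (282, 161), (284, 161), (286, 16
[... 4409 characters left out ...]
224 142 142 212 240 238 208 156 179 177 177 181 185 185 193]
147 [ 66  60  64  64  76 133 162 155 146  92  79 127 148 138 141  87  59  57  56  56  55  56  62]
y+40 col [(90, 210), (92, 208), (94, 209), (96, 208), (98, 207), (100, 205), (102, 205), (104, 206), (106, 206), (108, 207), (110, 208), (112, 208), (114, 207), (116, 208), (118, 207), (120, 208), (122, 208), (124, 206), (126, 207), (128, 206), (130, 207), (132, 170), (134, 166), (136, 247), (138, 248), (140, 248), (142, 248), (144, 142), (146, 59), (148, 71), (150, 75), (152, 128), (154, 247), (156, 248), (158, 248), (160, 248), (162, 248), (164, 234), (166, 238), (168, 237), (170, 229), (172, 230), (174, 229), (176, 229), (178, 230)]
```

```bash
python3 - <<'E'
from h import *
np.set_printoptions(linewidth=250)
c=np.load("wl.npz");k=c["color"].mean(2).astype(int);O=(.584,-.1445);yaw=.16
for l in(1.0,1.2,1.4,1.5,1.6,1.8):
    d=latch(l,-.15);print(l,{n:[proj(c,U(O,yaw,d[n]+[0,y,0])).round().tolist() for y in(.012,-.012)] for n in("grip","lend","lup")},{n:int(proj(c,U(O,yaw,d[n]))[1]) for n in("pend","plate0","tab")},(d["grip"]*1000).round(1))
for r in list(range(150,300,4)):print(r,k[r,262:368:4])
E
```

```text
1.0 {'grip': [[285.0, 261.0], [333.0, 261.0]], 'lend': [[283.0, 290.0], [334.0, 290.0]], 'lup': [[281.0, 305.0], [336.0, 305.0]]} {'pend': 61, 'plate0': 112, 'tab': 89} [-25.6   0.  157.4]
1.2 {'grip': [[284.0, 247.0], [334.0, 247.0]], 'lend': [[282.0, 273.0], [336.0, 273.0]], 'lup': [[279.0, 281.0], [338.0, 281.0]]} {'pend': 56, 'plate0': 107, 'tab': 84} [-16.    0.  161.6]
1.4 {'grip': [[283.0, 229.0], [335.0, 229.0]], 'lend': [[280.0, 248.0], [337.0, 248.0]], 'lup': [[277.0, 247.0], [340.0, 248.0]]} {'pend': 50, 'plate0': 102, 'tab': 79} [ -5.9   0.  163.8]
1.5 {'grip': [[283.0, 218.0], [335.0, 218.0]], 'lend': [[280.0, 233.0], [338.0, 234.0]], 'lup': [[277.0, 228.0], [340.0, 228.0]]} {'pend': 47, 'plate0': 100, 'tab': 76} [ -0.7   0.  164.1]
1.6 {'grip': [[283.0, 207.0], [335.0, 208.0]], 'lend': [[279.0, 218.0], [338.0, 218.0]], 'lup': [[276.0, 208.0], [341.0, 208.0]]} {'pend': 45, 'plate0': 97, 'tab': 73} [  4.5   0.  163.9]
1.8 {'grip': [[283.0, 185.0], [335.0, 185.0]], 'lend': [[279.0, 184.0], [338.0, 185.0]], 'lup': [[276.0, 165.0], [341.0, 166.0]]} {'pend': 39, 'plate0': 92,
[... 3636 characters left out ...]
36  41  42  46  43  43  41  45  44  39  42]
278 [ 33  34  40  41  36  45  44  42  43 103 164 167 167 167 123 153 139  34  38  47  46  38  49  41  44  37  46]
282 [ 37  38  35  35  58  48  42  38  34 130 167 172 168 163 151 158 144  32  35  46  43  65  42  43  45  41  43]
286 [ 31  36  33  38  73  62  47  39  27 149 173 170 170 156 154 156 158  29  40  42  47  74  50  43  41  37  43]
290 [ 30  28  31  41  91  49  40  32  32 155 167 169 172 145 157 157 161  31  39  43  50  77  69  40  47  39  39]
294 [ 18  29  31  55  88  60  39  33  30 137 148 147 143 122 138 139 136  33  43  44  52  65  65  38  42  35  40]
298 [30 34 33 72 94 53 54 49 45 45 47 56 51 48 48 52 50 48 57 53 52 63 75 39 37 44 36]
```

>>> send_rows(moves=[0,0,-1.5,0,0,0,-3.5,0,0,0,-5.5,0,0,-0.05,-7.2,0,0.8,-0.1,-8,0,2.4,-0.1,-8,0,4,-0.1,-8,0,5.2,-0.1,-8,0,5.6,-0.1,-7,0,5.6,-0.1,-5,0,5.6,-0.1,-3.2,0,5.6,-0.1,-2.4,0], gripper=0)

```text
clock: 15.13
ee_pos: [0.6113, -0.1386, 0.1838]
eef_rot: [-0.001, 0.997, 0.082, -0.002]
force: [0.0, -0.1, -0.3]
grip_width: 0.0005
grasp_force: 0.0
```

```bash
python3 - <<'E'
from h import *
from rig import state
s=state();O=(.584,-.1445);yaw=.16;t=s["ee_pos"][:2]-O;x=t@[np.cos(yaw),np.sin(yaw)];z=s["ee_pos"][2]
print(x,t@[-np.sin(yaw),np.cos(yaw)],z,s["force"],s["grip_width"])
for l in np.arange(1.6,-.01,-.1):
    r=.05;P=np.array([-r*np.cos(l)+.005*np.sin(l),.112+r*np.sin(l)+.005*np.cos(l)])
    print(l.round(1),(P*1000).round(1),"dx,dz",round((P[0]+.010-x)*100,2),round((z-P[1]-.025)*100,2))
E
```

```text
0.027870884606910097 0.0015115825087894392 0.18383919308802754 [ 0.01107721 -0.09158507 -0.34131695] 0.0005116689377635407
1.6 [  6.5 161.8] dx,dz -1.14 -0.3
1.5 [  1.5 162.2] dx,dz -1.64 -0.34
1.4 [ -3.6 162.1] dx,dz -2.14 -0.33
1.3 [ -8.6 161.5] dx,dz -2.64 -0.27
1.2 [-13.5 160.4] dx,dz -3.13 -0.16
1.1 [-18.2 158.8] dx,dz -3.61 0.0
1.0 [-22.8 156.8] dx,dz -4.07 0.21
0.9 [-27.2 154.3] dx,dz -4.5 0.46
0.8 [-31.2 151.4] dx,dz -4.91 0.75
0.7 [-35. 148.] dx,dz -5.29 1.08
0.6 [-38.4 144.4] dx,dz -5.63 1.45
0.5 [-41.5 140.4] dx,dz -5.94 1.85
0.4 [-44.1 136.1] dx,dz -6.2 2.28
0.3 [-46.3 131.6] dx,dz -6.42 2.73
0.2 [-48.  126.8] dx,dz -6.59 3.2
0.1 [-49.3 122. ] dx,dz -6.71 3.69
-0.0 [-50. 117.] dx,dz -6.79 4.18
```

>>> send_rows(moves=[-0.5,0,-0.1,0,-1.0,0,-0.2,0,-1.5,0,-0.2,0,-1.9,0,-0.2,0,-2.25,0,-0.2,0,-2.6,0,-0.18,0,-2.95,0,-0.1,0,-3.3,0,0,0,-3.6,0,0.05,0,-3.85,0,0.15,0,-4.07,0,0.21,0,-4.07,0,0.21,0])

```text
clock: 16.13
ee_pos: [0.5729, -0.1455, 0.1856]
eef_rot: [0.0, 0.997, 0.082, 0.0]
force: [2.1, 0.1, 2.7]
grip_width: 0.001
grasp_force: 1.6
```

```bash
cat > lv.py <<'E'
from h import *
np.set_printoptions(linewidth=250)
c,s=wrist();k=c["color"].mean(2).astype(int);O=(.584,-.1445);yaw=.16
t=s["ee_pos"][:2]-O;print("x,z",t@[np.cos(yaw),np.sin(yaw)],s["ee_pos"][2],s["force"])
for l in(.6,.8,1.0,1.2,1.4):
    d=latch(l,-.13);print(l,{n:int(proj(c,U(O,yaw,d[n]))[1]) for n in("pend","tab","plate0","grip","lend","lup")})
print("c",[(i,int(k[i,310:316].mean())) for i in range(20,300,3)])
print("lev",[(i,int(k[i,290:296].mean())) for i in range(150,300,3)])
print("y+40",[(i,int(k[i,268:276].mean())) for i in range(90,200,2)])
E
python3 lv.py
```

```text
x,z -0.01116444248930912 0.18563542101181216 [2.08147728 0.06347784 2.73867569]
0.6 {'pend': 101, 'tab': 127, 'plate0': 144, 'grip': 281, 'lend': 307, 'lup': 324}
0.8 {'pend': 98, 'tab': 125, 'plate0': 142, 'grip': 277, 'lend': 303, 'lup': 319}
1.0 {'pend': 95, 'tab': 122, 'plate0': 139, 'grip': 269, 'lend': 294, 'lup': 307}
1.2 {'pend': 91, 'tab': 118, 'plate0': 135, 'grip': 257, 'lend': 280, 'lup': 287}
1.4 {'pend': 86, 'tab': 113, 'plate0': 131, 'grip': 242, 'lend': 260, 'lup': 260}
c [(20, 246), (23, 248), (26, 236), (29, 220), (32, 238), (35, 247), (38, 244), (41, 221), (44, 231), (47, 248), (50, 246), (53, 212), (56, 196), (59, 212), (62, 211), (65, 213), (68, 212), (71, 213), (74, 212), (77, 211), (80, 212), (83, 212), (86, 215), (89, 248), (92, 236), (95, 248), (98, 248), (101, 248), (104, 248), (107, 248), (110, 247), (113, 243), (116, 245), (119, 95), (122, 130), (125, 250), (128, 248), (131, 248), (134, 225), (137, 119), (140, 125), (143, 177), (146, 168), (149, 162), (152, 148), (155, 148), (158, 131), (161, 193), (164, 210), (167, 198), (170, 79), (173, 158), (176, 164),
[... 1015 characters left out ...]
8, 34), (291, 32), (294, 32), (297, 31)]
y+40 [(90, 211), (92, 210), (94, 210), (96, 210), (98, 210), (100, 208), (102, 209), (104, 207), (106, 208), (108, 207), (110, 206), (112, 207), (114, 205), (116, 208), (118, 208), (120, 207), (122, 205), (124, 205), (126, 204), (128, 205), (130, 204), (132, 207), (134, 207), (136, 207), (138, 206), (140, 206), (142, 207), (144, 206), (146, 208), (148, 207), (150, 206), (152, 205), (154, 205), (156, 199), (158, 149), (160, 197), (162, 249), (164, 244), (166, 236), (168, 182), (170, 67), (172, 164), (174, 236), (176, 234), (178, 234), (180, 243), (182, 227), (184, 227), (186, 236), (188, 235), (190, 236), (192, 236), (194, 236), (196, 236), (198, 236)]
```

>>> send_rows(moves=[-0.22,0,0.15,0,-0.43,0,0.3,0,-0.65,0,0.48,0,-0.84,0,0.65,0,-1.03,0,0.83,0,-1.22,0,1.02,0,-1.4,0,1.22,0,-1.56,0,1.42,0,-1.72,0,1.62,0,-1.87,0,1.84,0,-1.87,0,1.84,0])

```text
clock: 17.1
ee_pos: [0.5533, -0.1486, 0.1663]
eef_rot: [-0.0, 0.997, 0.082, -0.001]
force: [-0.3, -0.2, 2.0]
grip_width: 0.0001
grasp_force: 0.7
```

```bash
python3 lv.py
```

```text
x,z -0.03095052123861849 0.16629274456476673 [-0.30075559 -0.22685906  2.03582444]
0.6 {'pend': 64, 'tab': 92, 'plate0': 113, 'grip': 267, 'lend': 296, 'lup': 316}
0.8 {'pend': 60, 'tab': 89, 'plate0': 110, 'grip': 262, 'lend': 292, 'lup': 309}
1.0 {'pend': 56, 'tab': 85, 'plate0': 107, 'grip': 252, 'lend': 281, 'lup': 294}
1.2 {'pend': 51, 'tab': 80, 'plate0': 102, 'grip': 238, 'lend': 263, 'lup': 270}
1.4 {'pend': 45, 'tab': 74, 'plate0': 97, 'grip': 220, 'lend': 238, 'lup': 237}
c [(20, 207), (23, 206), (26, 206), (29, 208), (32, 208), (35, 208), (38, 208), (41, 209), (44, 209), (47, 210), (50, 213), (53, 247), (56, 242), (59, 248), (62, 248), (65, 248), (68, 248), (71, 247), (74, 248), (77, 242), (80, 245), (83, 248), (86, 117), (89, 93), (92, 166), (95, 231), (98, 248), (101, 248), (104, 239), (107, 109), (110, 124), (113, 127), (116, 188), (119, 178), (122, 167), (125, 159), (128, 157), (131, 168), (134, 128), (137, 243), (140, 233), (143, 202), (146, 67), (149, 195), (152, 192), (155, 166), (158, 133), (161, 136), (164, 133), (167, 138), (170, 132), (173, 114), (176, 137), (17
[... 1011 characters left out ...]
8, 34), (291, 31), (294, 32), (297, 28)]
y+40 [(90, 207), (92, 207), (94, 207), (96, 205), (98, 206), (100, 205), (102, 206), (104, 206), (106, 207), (108, 206), (110, 208), (112, 207), (114, 209), (116, 208), (118, 209), (120, 208), (122, 208), (124, 207), (126, 206), (128, 207), (130, 205), (132, 176), (134, 150), (136, 246), (138, 248), (140, 248), (142, 248), (144, 145), (146, 74), (148, 195), (150, 250), (152, 248), (154, 248), (156, 248), (158, 247), (160, 214), (162, 239), (164, 247), (166, 244), (168, 236), (170, 230), (172, 229), (174, 230), (176, 230), (178, 231), (180, 231), (182, 240), (184, 243), (186, 245), (188, 245), (190, 244), (192, 244), (194, 244), (196, 243), (198, 243)]
```

>>> send_rows(moves=[-0.13,0,0.2,0,-0.26,0,0.43,0,-0.37,0,0.65,0,-0.48,0,0.88,0,-0.57,0,1.1,0,-0.65,0,1.35,0,-0.72,0,1.6,0,-0.77,0,1.84,0,-0.77,0,2.0,0,-0.77,0,2.0,0])

```text
clock: 17.98
ee_pos: [0.5466, -0.1496, 0.1466]
eef_rot: [-0.0, 0.997, 0.082, -0.0]
force: [0.5, 0.0, 0.5]
grip_width: -0.0
grasp_force: 0.0
```

```bash
python3 lv.py
```

```text
x,z -0.03768807959483604 0.1466061640458191 [0.49944903 0.00570267 0.51663104]
0.6 {'pend': 44, 'tab': 75, 'plate0': 100, 'grip': 274, 'lend': 307, 'lup': 331}
0.8 {'pend': 40, 'tab': 71, 'plate0': 97, 'grip': 268, 'lend': 303, 'lup': 324}
1.0 {'pend': 34, 'tab': 66, 'plate0': 92, 'grip': 257, 'lend': 291, 'lup': 308}
1.2 {'pend': 28, 'tab': 60, 'plate0': 87, 'grip': 241, 'lend': 271, 'lup': 280}
1.4 {'pend': 22, 'tab': 53, 'plate0': 81, 'grip': 220, 'lend': 242, 'lup': 240}
c [(20, 205), (23, 205), (26, 206), (29, 206), (32, 232), (35, 242), (38, 247), (41, 247), (44, 248), (47, 248), (50, 248), (53, 248), (56, 247), (59, 248), (62, 243), (65, 244), (68, 248), (71, 193), (74, 85), (77, 116), (80, 201), (83, 226), (86, 245), (89, 248), (92, 216), (95, 109), (98, 122), (101, 127), (104, 131), (107, 166), (110, 186), (113, 178), (116, 168), (119, 183), (122, 177), (125, 147), (128, 243), (131, 241), (134, 229), (137, 78), (140, 104), (143, 228), (146, 176), (149, 163), (152, 118), (155, 133), (158, 128), (161, 133), (164, 150), (167, 101), (170, 138), (173, 111), (176, 120), (179, 142)
[... 1000 characters left out ...]
8, 30), (291, 31), (294, 30), (297, 30)]
y+40 [(90, 205), (92, 205), (94, 206), (96, 206), (98, 206), (100, 208), (102, 206), (104, 208), (106, 207), (108, 208), (110, 208), (112, 208), (114, 205), (116, 207), (118, 204), (120, 205), (122, 193), (124, 151), (126, 239), (128, 248), (130, 247), (132, 247), (134, 246), (136, 134), (138, 76), (140, 155), (142, 248), (144, 248), (146, 248), (148, 248), (150, 248), (152, 244), (154, 217), (156, 243), (158, 247), (160, 247), (162, 248), (164, 247), (166, 247), (168, 247), (170, 247), (172, 246), (174, 239), (176, 233), (178, 231), (180, 232), (182, 231), (184, 230), (186, 231), (188, 230), (190, 229), (192, 231), (194, 234), (196, 236), (198, 235)]
```

>>> send_rows(moves=[0,0,0.1,0,0,0,0.2,0,0,0,0.3,0,0,0,0.4,0,0,0,0.47,0,0,0,0.47,0,0,0,0.47,0])

```text
clock: 18.62
ee_pos: [0.5469, -0.1497, 0.1425]
eef_rot: [0.0, 0.997, 0.082, 0.0]
force: [-0.3, 0.5, -0.8]
grip_width: 0.0005
grasp_force: 0.0
```

>>> send_rows(moves=[0,0,-1,0,0,0,-3,0,0,0,-6,0,0,0,-9,0,1,0,-12,0,3,0,-15,0,5,0,-17,0,6,0,-18,0,6,0,-18,0,6,0,-18,0,6,0,-18,0], gripper=5)

```text
clock: 19.53
ee_pos: [0.6048, -0.1402, 0.3214]
eef_rot: [-0.0, 0.997, 0.082, -0.001]
force: [0.2, 0.5, -0.6]
grip_width: 0.0499
grasp_force: 0.0
```

```bash
python3 - <<'E'
from h import *
from rig import camera
np.set_printoptions(linewidth=250)
c,s=wrist();k=c["color"].mean(2).astype(int);O=(.584,-.1445);yaw=.16;print(s["ee_pos"],s["force"])
for l in(0,.1,.2,.4,.6):
    d=latch(l,-.07);print(l,{n:[int(proj(c,U(O,yaw,d[n]+[0,y,0]))[i]) for y,i in((0,1),(.012,0),(-.012,0))] for n in("pend","tab","plate0","hinge","grip","lend","lup")})
print("lever/claw col",[(i,int(k[i,309:317].mean())) for i in range(110,290,2)])
print("lev edge col",[(i,int(k[i,302:306].mean())) for i in range(170,290,2)])
print("y+40",[(i,int(k[i,276:282].mean())) for i in range(160,200,1)])
for n in("scene","side"):
    b=camera(n);a=np.load(n+"0.npz");D=cv2=None
    diff=np.abs(b["color"].astype(int)-a["color"]).max(2)>60
    import cv2
    N,L,S,_=cv2.connectedComponentsWithStats(diff.astype(np.uint8));print(n,[x.tolist() for x in S[1:] if x[4]>25])
    for l in(0,.2,.5):
        d=latch(l,-.07);print(n,l,{q:[proj(b,U(O,yaw,d[q]+[0,y,0])).round().tolist() for y in(.012,-.012)] for q in("lend","lup")})
    np.savez(n+"9.npz",**b)
E
```

```text
[ 0.60476741 -0.14015332  0.3214413 ] [ 0.17841537  0.49760467 -0.57339272]
0 {'pend': [137, 302, 323], 'tab': [154, 301, 323], 'plate0': [162, 302, 323], 'hinge': [210, 302, 322], 'grip': [241, 302, 322], 'lend': [253, 302, 322], 'lup': [264, 302, 322]}
0.1 {'pend': [138, 302, 323], 'tab': [154, 301, 323], 'plate0': [163, 302, 323], 'hinge': [210, 302, 322], 'grip': [242, 302, 322], 'lend': [255, 302, 322], 'lup': [266, 301, 322]}
0.2 {'pend': [138, 302, 323], 'tab': [154, 301, 323], 'plate0': [163, 302, 323], 'hinge': [211, 302, 322], 'grip': [243, 301, 322], 'lend': [257, 301, 322], 'lup': [267, 301, 322]}
0.4 {'pend': [137, 301, 323], 'tab': [154, 301, 323], 'plate0': [162, 301, 323], 'hinge': [211, 302, 322], 'grip': [244, 301, 322], 'lend': [258, 301, 322], 'lup': [268, 301, 323]}
0.6 {'pend': [136, 301, 323], 'tab': [153, 301, 323], 'plate0': [162, 301, 323], 'hinge': [211, 301, 322], 'grip': [243, 301, 323], 'lend': [257, 301, 323], 'lup': [266, 300, 323]}
lever/claw col [(110, 213), (112, 213), (114, 212), (116, 211), (118, 212), (120, 211), (122, 211), (124, 212), (126, 219
[... 3383 characters left out ...]
61, 36, 39, 1115], [364, 165, 28, 19, 165], [113, 172, 32, 41, 633], [377, 195, 9, 6, 30], [51, 196, 20, 15, 142], [74, 203, 40, 16, 174], [0, 204, 152, 196, 16192], [146, 212, 6, 10, 32], [356, 215, 12, 19, 82], [417, 215, 8, 15, 32], [90, 216, 28, 9, 51], [83, 222, 22, 16, 128], [320, 225, 48, 47, 788], [378, 225, 7, 11, 29], [114, 234, 11, 9, 56], [319, 236, 10, 7, 48], [371, 238, 14, 21, 40], [170, 272, 20, 13, 98]]
side 0 {'lend': [[339.0, 242.0], [343.0, 249.0]], 'lup': [[335.0, 242.0], [339.0, 249.0]]}
side 0.2 {'lend': [[339.0, 239.0], [343.0, 246.0]], 'lup': [[337.0, 238.0], [341.0, 245.0]]}
side 0.5 {'lend': [[342.0, 234.0], [346.0, 241.0]], 'lup': [[340.0, 232.0], [344.0, 239.0]]}
```

```bash
python3 -c "
from rig import close_job
print(close_job())"
```

```text
the job is handed in; nothing more can be done
None
```

I handed the job in at about 19.5 s. The claw is caught behind the keeper, the lever lies home within what I could measure, the cassette is drawn up to the seal, and the gripper is open and clear. My grip slipped off the handle once, partway through the swing, so I finished by pushing the lever down with closed fingers, with force readings under 4 N. I checked the end state by measuring the camera images and probing down onto the lever, without viewing a final picture.

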